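Pack a rock sample and lock the case with a hooked pin

TASK

Put the small reddish-brown rock into the open specimen case, close the lid fully, and then lock the case with the red-handled hooked pin from the wooden stand: feed its curved bar down through both rings, following its curve, until its collar rests on the upper ring, and let go. Leave everything else on the bench where it stands.

Things in the scene. Friction and masses are not known exactly. Their poses are not given: they have to be found in the camera images.
- case: Grey specimen case, fixed to the worktop, 150 (local x) x 170 (local y) x 80 mm high without lid, walls and floor 5 mm. Origin: centre of its underside; z up. Its front, with the eyes, is local -x; the lid's hinge runs along y at local x = +75, z = 80.
- eye (a point): Point midway between the two rings at the case's front, on their upright axis, at case-local (-100, 0, 76.5) mm; axes parallel to the case's. Each ring lies flat: opening 11 mm, bar 7 mm thick, 25 mm over all, joined on its +x side. With the lid closed the lid's brass ring (centre 8 mm above this point) lies over the case's steel ring (8 mm below); together they reach 11.5 mm up and down.
- lid (a joint): Lid angle in rad: 0 closed, grows as it opens, about 1.5 stands upright. A stiff hinge: it stays where it is left, and 2 to 6 N at its free edge moves it.
- lid_edge (a point): Point on the lid's outer (upper when closed) face at the middle of its free edge, 150 mm from the hinge line and 10 mm out from the lid's underside plane. The lid is 152 x 172 x 10 mm; its brass ring reaches 36 mm past this edge in the middle.
- stand: Wooden pin stand, fixed, 80 (local x) x 60 x 82 mm high: two upright cheeks 12 mm thick along local x with a 14 mm slot between them (38 mm over both). Origin: centre of its underside.
- pin: Hooked pin, about 80 g, upright in the stand's slot; lifts straight up. Origin: centre of the underside of its steel collar (24 mm across, z 0 to 5), which rests on the cheeks' tops; z up. Above it a red flat grip, 22 (x) x 10 (y) mm, z 5 to 55. Below it a round 6 mm bar bent in the x-z plane: a 90 degree arc of 50 mm centre-line radius from the origin, bulging 14.6 mm to +x, to the tip.
- pin_centre (a point): Centre of the pin's arc, pin-local (-35.4, 0, -35.4) mm. To thread the pin: turn its +x to the case's +x, so this point lies 50 mm out from the rings on the side away from the case; lean the grip about 45 degrees away from the case, tip pointing straight down; enter the tip; then turn the pin about this point by some 70 degrees. Home, the pin leans 10 to 25 degrees toward the case.
- pin_tip (a point): Centre of the end of the pin's bar (pin-local (0, 0, -70.7) mm); its axes are parallel to the pin's.
- brown_rock: Small reddish-brown rock, 39 (x) x 25 (y) x 22 mm high, loose on the worktop. Origin: centre of its underside. The rock to pack.
- pale_rock: Bystander: white-grey pointed rock, 38 x 32 x 27 mm, loose. Origin: centre of its underside.
- long_rock: Bystander: grey oblong rock, 38 x 49 x 26 mm, loose. Origin: centre of its underside.
- vial: Bystander: white vial with black cap, 33 mm across, 70 mm high, standing loose. Origin: centre of its underside.
- small_vial: Bystander: white vial with black cap, 27 mm across, 52 mm high, standing loose. Origin: centre of its underside.
- dish: Bystander: clear round dish, 91 mm across, 14 mm high, loose. Origin: centre of its underside.

How it is judged:
On the way, in this order (a step that is already met when the one before it is completed fails the run):
1. the reddish-brown rock lies in the open case (x of brown_rock in the frame of case between -0.07 and 0.07 m and y of brown_rock in the frame of case between -0.08 and 0.08 m and height (world z) of brown_rock below 0.05 m and value of joint lid above 0.8 rad), for 0.2 s.
2. the lid is closed over it (x of brown_rock in the frame of case between -0.07 and 0.07 m and y of brown_rock in the frame of case between -0.08 and 0.08 m and height (world z) of brown_rock below 0.05 m and value of joint lid below 0.04 rad), for 0.2 s.
3. the pin's bar has passed down through both rings (value of joint lid below 0.04 rad and z of pin_tip in the frame of eye below -0.028 m and horizontal distance between pin and eye below 0.014 m and distance between pin and eye below 0.03 m), for 0.1 s.
At the end, for the whole second after the job is handed in: The reddish-brown rock lies inside the case, the lid is closed (within 0.04 rad), and the released pin rests in both rings: tip at least 42 mm below eye, centre of the collar's underside within 22 mm of eye (14 mm sideways); pin and rock at rest (all of step 2 and z of pin_tip in the frame of eye below -0.042 m and horizontal distance between pin and eye below 0.014 m and distance between pin and eye below 0.022 m and linear speed of each of pin, brown_rock below 0.02 m/s); the robot touches nothing.
It fails at once if the pale rock is moved more than 30 mm (distance of pale_rock from where it was at the start of the episode above 0.03 m).
It fails at once if the long rock is moved more than 30 mm (distance of long_rock from where it was at the start of the episode above 0.03 m).
It fails at once if the vial is moved more than 30 mm or tipped over (distance of vial from where it was at the start of the episode above 0.03 m or angle between vial's own z axis and vertical above 0.5 rad).
It fails at once if the small vial is moved more than 30 mm or tipped over (distance of small_vial from where it was at the start of the episode above 0.03 m or angle between small_vial's own z axis and vertical above 0.5 rad).
It fails at once if the dish is moved more than 30 mm (distance of dish from where it was at the start of the episode above 0.03 m).
It also fails if it takes over 72 s, if anything falls off the work surface, if the arm or the gripper's body presses on something with over 40 N, if the wrist force passes 120 N, or if a joint passes its speed limit or range.

ROBOT

A 7-joint arm with a two-finger parallel gripper is mounted at the origin on a cart in front of the work surface, level with it; the furniture and walls round the work are solid. World frame = base frame: x ahead of the robot, y to its left, z up, the work surface at z = 0. Lengths are in m, angles in rad, forces in N, time in s.
With the tool pointing down it reaches from about 0.425 to 1.025 m from the base axis. Payload 9.4 kg.
Tool frame: the origin (TCP) lies on the centre line of the jaws, within the pads' length; the fingertips stand 19 mm ahead of it and the grasp point (between the pads) is the TCP (tip_extent is the distance from the TCP to the fingertips, in m); z points along the fingers, y is the direction in which the jaws open and shut (so a half turn about z gives the same grasp; the last joint's range is limited). The gripper opens to 85 mm and grips with 20 to 120 N. Pads are 22 mm wide; open, the fingers measure 114 mm over their backs; the gripper's body (76 mm by 85 mm) begins 54 mm behind the grasp point. The pads swing forward as they close: fully open they stand 13 mm farther back than shut.
Start: joints at [-1.311, 0.599, -0.003, 1.599, 0.002, 0.943, -0.08], TCP at [0.24, 0.684, 0.25] pointing down, gripper open.
Joint ranges: [-2.57, 2.57], [-0.35, 1.97], [-1.29, 1.29], [0.11, 2.56], [-1.05, 4.19], [0.11, 1.86], [-2.63, 2.63]. Speed limits (rad/s): [2.22, 2.22, 3.01, 3.01, 3.14, 3.14, 3.14].

INTERFACE

Orientations are given as a 3x3 rotation matrix whose columns are the frame's x, y, z axes.
In Python, from cell import get_obs, get_image, close_job, search_frame, tip_extent gives the robot as it stands.
- The arm moves only by the tool apply_moves, never from a script. Its argument "series" is a list of rows, each an object with "travel": the shift along the tool's x, y, z in units of 25 mm (1.0 is 25 mm), a list of three; "turn": the turn about the tool's z in units of 6 degrees (1.0 is 6 degrees); "claw": the gripper's target within -1 to 1 (fully open at 1, half-way at 0, shut at -1). In form: [{"travel": [dx, dy, dz], "turn": turn, "claw": claw}, ...]. A call has 1 to 10 rows; each row shifts and turns the commanded pose from where the row before left it, along the tool's axes as they then stand; what a row does not reach is not made up. A row lasts 1/12 s, in which the tool goes at most 41.7 mm and 7.16 degrees, less where a joint would pass 70% of its speed; a pose out of reach is approached as far as the arm can. A call is refused whole if a number of a shift passes 1 or a number of a turn 1, either way. A call with a gripper value outside its range is refused whole. The fingers move at their own pace and stop on an object; "force" is the grip in N (left out, the last holds). Time passes only in rows, so rows that do not move let the fingers close. It gives the time, the measured TCP pose, the force and the opening at its end, in the units of the state.
- get_obs(): the state, without advancing time (a new reading comes with each control period).
- get_image(name): name is "scene" or "side" or "wrist"; returns a dict with "color" (480x640x3 uint8, red, green, blue), "K" (3x3 intrinsics, pixels), "origin" and "rotation" of the camera in the world; the wrist camera has in their place "T_tool_cam" (4x4, takes a point from camera to tool coordinates, whose origin is the TCP and whose axes are the flange's). Camera axes: x right, y up, looking along -z (the intrinsics and any distortion apply to the point x, -y, -z); pixel columns grow to the right and rows downward; lengths in m; the calibration is good to about 2 mm. A picture is of the moment at which its call begins: read the wrist's pose just before it. There is no depth.
- close_job(): hands the job in, once; it reports no verdict.
Trained networks look in the newest picture that a camera, given by its name, has taken for a name from the list of things; names that differ only in an ending like _2 or _b are one class to them, and where a whole thing is asked for, a point or a joint stands for the part that bears it (a point fixed in the world has none). Each returns a list of dicts, best first, with "confidence" (0 to 1); they miss things now and then, are a little off and sometimes report something else, mostly with a low value. They report only what shows in the picture. A call takes as long as a camera call.
- search_frame(camera, target): "xy" ([column, row] in pixels, amid what is visible of it).
The state is a dict: "t": time; "joint_positions": joint angles; "qd": joint speeds; "effort": joint torques, N m; "tcp_pos": TCP position; "orientation": TCP orientation; "wrist_force": force on the tool from outside, world axes, zero at the start; "wrist_torque": the same for the moment, N m; "width": finger opening in m.
Only numpy, scipy, OpenCV 4.12 (cv2) and the standard library are available. Lean on these libraries where they do the work, as an engineer would, in place of code of your own. Each camera call takes 0.05 s, during which the arm holds its last target.

## Working session

There is one attempt and no reset: what is moved stays moved. The work goes in short steps, Python scripts to look and compute and a tool call to move; the robot and the scene stay as the last step left them, time stands still between calls to the robot, and variables do not carry over. Pictures are saved under pics/ and viewed, and the job is handed in when it is done.

Besides the shell and the picture viewer there is one more tool, called after "Request:" as name([rows], argument=value, ...), one row to a line, values as JSON. apply_moves: Moves the arm, as the interface text tells. Its arguments: {"type":"object","properties":{"series":{"type":"array","items":{"type":"object","properties":{"travel":{"type":"array","items":{"type":"number"}},"turn":{"type":"number"},"claw":{"type":"number"}}}},"force":{"type":"number"}},"required":["series"]}

```bash
ls; mkdir -p pics; cat > h.py <<'E'
import numpy as np, cv2
from cell import *
def shot(n,f):
    im=get_image(n); cv2.imwrite('pics/'+f+'.png',im['color'][:,:,::-1]); return im
def proj(im,P):
    P=np.atleast_2d(P); c=(P-im['origin'])@np.array(im['rotation'])
    c=c*[1,-1,-1]; u=c@np.array(im['K']).T; return u[:,:2]/u[:,2:]
def ray(im,uv):
    K=np.array(im['K']); d=np.linalg.inv(K)@[uv[0],uv[1],1]; d=d*[1,-1,-1]
    return np.array(im['origin']),np.array(im['rotation'])@d
def onz(im,uv,z):
    o,d=ray(im,uv); return o+d*(z-o[2])/d[2]
def tri(rs):
    A=np.zeros((3,3));b=np.zeros(3)
    for o,d in rs:
        d=d/np.linalg.norm(d);M=np.eye(3)-np.outer(d,d);A+=M;b+=M@o
    return np.linalg.solve(A,b)
def wrist(f,):
    s=get_obs(); im=shot('wrist',f); T=np.array(im['T_tool_cam']); R=np.array(s['orientation'])
    im['rotation']=R@T[:3,:3]; im['origin']=np.array(s['tcp_pos'])+R@T[:3,3]; return im
E
python3 - <<'E'
from h import *
import pickle
np.set_printoptions(precision=4,suppress=True)
print(get_obs()); print(tip_extent)
for n in('scene','side'):
    im=shot(n,n+'0'); pickle.dump({k:im[k] for k in im},open(n+'0.pkl','wb')); print(n,im['K'],im['origin'],im['rotation'],[k for k in im])
    for t in 'case lid stand pin brown_rock pale_rock long_rock vial small_vial dish'.split():
        r=search_frame(n,t); print(t,[(np.round(x['xy']),round(x['confidence'],2)) for x in r[:3]])
im=wrist('w0'); print(im['T_tool_cam'],im['K'])
E
```

```text
pics
{'t': 0.0, 'joint_positions': array([-1.3107,  0.6001, -0.0025,  1.6001,  0.0018,  0.9429, -0.0798]), 'qd': array([-0.0016,  0.0006, -0.0002, -0.0003,  0.0001,  0.0009, -0.0007]), 'effort': array([  0.0001, -77.6463,   1.5647, -25.8008,   0.0124,   0.009 ,
        -0.    ]), 'tcp_pos': array([0.2395, 0.6838, 0.2494]), 'orientation': array([[-0.9438,  0.3304, -0.0004],
       [ 0.3304,  0.9438, -0.0015],
       [-0.0001, -0.0016, -1.    ]]), 'wrist_force': array([-0.8247, -0.2493, -0.0449]), 'wrist_torque': array([-0.0015,  0.0052,  0.0347]), 'width': 0.08524767087656968}
0.019
scene [[605.0136   0.     321.7633]
 [  0.     605.0136 238.9814]
 [  0.       0.       1.    ]] [-0.1136 -1.0588  0.7105] [[ 0.8494  0.2569 -0.4609]
 [-0.5272  0.3765 -0.7618]
 [-0.0222  0.8901  0.4553]] ['color', 'K', 'origin', 'rotation']
case [(array([302., 190.]), 0.76), (array([301., 317.]), 0.21)]
lid [(array([298., 163.]), 0.7), (array([396., 298.]), 0.2)]
stand [(array([395., 332.]), 0.7)]
pin [(array([396., 295.]), 0.54), (array([396., 329.]), 0.25)]
brown_rock []
pale_rock [(array([366., 279.]),
[... 335 characters left out ...]
 [-0.004   0.9424  0.3345]] ['color', 'K', 'origin', 'rotation']
case [(array([295., 215.]), 0.79)]
lid [(array([293., 175.]), 0.97)]
stand [(array([410., 350.]), 0.83), (array([297., 211.]), 0.43), (array([456., 292.]), 0.19)]
pin [(array([412., 306.]), 0.79)]
brown_rock []
pale_rock [(array([292., 336.]), 0.55), (array([368., 298.]), 0.49)]
long_rock [(array([312., 308.]), 0.92)]
vial [(array([457., 292.]), 0.95)]
small_vial [(array([290., 337.]), 0.55)]
dish []
[[-0.0002  0.9554  0.2952  0.0742]
 [ 1.     -0.0003  0.0015 -0.0009]
 [ 0.0015  0.2952 -0.9554 -0.1229]
 [ 0.      0.      0.      1.    ]] [[389.2144   0.     315.696 ]
 [  0.     389.2144 242.734 ]
 [  0.       0.       1.    ]]
```

View pics/scene0.png

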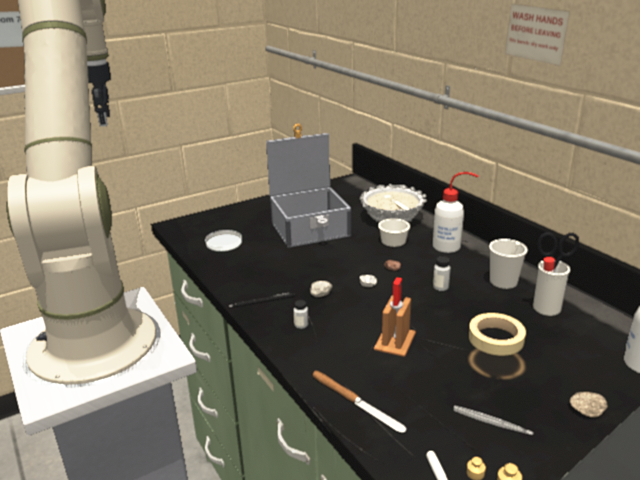

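View pics/side0.png

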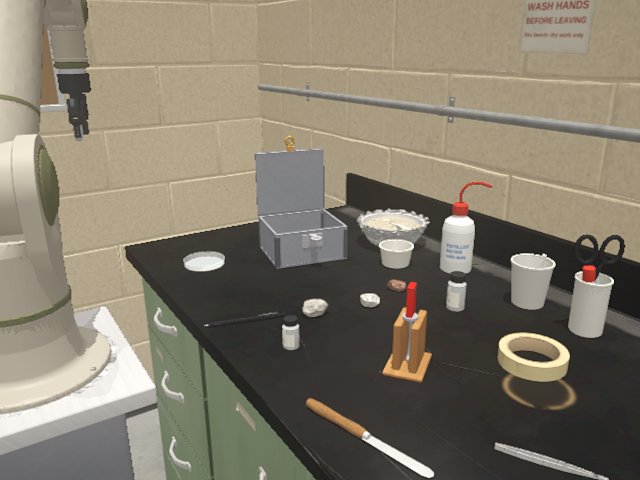

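View pics/w0.png

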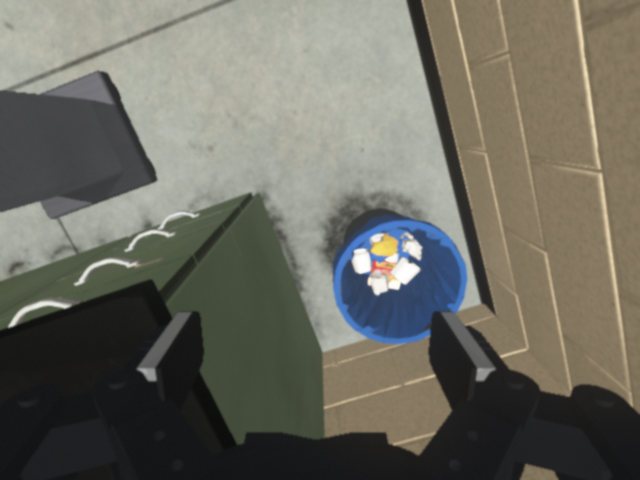

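```bash
python3 - <<'E'
from h import *
import pickle
np.set_printoptions(precision=4,suppress=True)
S=pickle.load(open('scene0.pkl','rb'));D=pickle.load(open('side0.pkl','rb'))
pts=dict(brown=((393,265),(397,285)),pale=((368,281),(370,299)),long=((320,288),(314,308)),vial=((442,274),(456,292)),svial=((301,315),(290,335)),
ring=((319,222),(316,241)),brass=((297,131),(290,143)),pintop=((398,281),(412,286)),dish=((224,241),(204,261)),lidTL=((268,139),(257,154)),lidTR=((329,135),(324,150)),
fbl=((288,242),(276,264)),fbr=((349,235),(346,256)),ftl=((285,212),(272,236)),ftr=((348,206),(344,227)))
for k,(a,b) in pts.items():
    print(k,tri([ray(S,a),ray(D,b)]),onz(S,a,0.01),onz(D,b,.01))
for i,(im,n) in enumerate(((S,'scene0'),(D,'side0'))):
    c=im['color'][:,:,::-1]
    c1=c[120:260,250:400] if i==0 else c[130:280,240:390]
    c2=c[260:380,340:460] if i==0 else c[270:390,360:480]
    cv2.imwrite(f'pics/z{i}.png',np.hstack([cv2.resize(c1,(400,400),interpolation=2),cv2.resize(c2,(400,400),interpolation=2)]))
E
```

```text
brown [ 0.6666 -0.0887  0.0065] [ 0.6628 -0.0938  0.01  ] [ 0.6614 -0.0943  0.01  ]
pale [ 0.5614 -0.1347  0.0211] [ 0.5724 -0.1199  0.01  ] [ 0.5758 -0.1163  0.01  ]
long [ 0.4783 -0.0687 -0.0023] [ 0.4678 -0.0853  0.01  ] [ 0.4657 -0.09    0.01  ]
vial [ 0.7085 -0.2094  0.027 ] [ 0.729  -0.1884  0.01  ] [ 0.7366 -0.1837  0.01  ]
svial [ 0.3839 -0.145   0.0043] [ 0.3805 -0.1527  0.01  ] [ 0.3784 -0.1534  0.01  ]
ring [0.5966 0.118  0.0549] [0.6424 0.2028 0.01  ] [0.666  0.2206 0.01  ]
brass [0.6199 0.2608 0.2518] [1.0053 0.9575 0.01  ] [1.3303 1.5147 0.01  ]
pintop [ 0.5024 -0.3096  0.1284] [ 0.6277 -0.1571  0.01  ] [ 0.6835 -0.1147  0.01  ]
dish [0.3808 0.2381 0.0133] [0.3838 0.2442 0.01  ] [0.383 0.246 0.01 ]
lidTL [0.5747 0.3429 0.2177] [0.8653 0.9334 0.01  ] [1.0633 1.3436 0.01  ]
lidTR [0.7078 0.2481 0.2283] [1.0793 0.8401 0.01  ] [1.3651 1.2593 0.01  ]
fbl [ 0.5295  0.1748 -0.0058] [0.5163 0.1472 0.01  ] [0.5104 0.1406 0.01  ]
fbr [0.6571 0.0798 0.0177] [0.6654 0.0929 0.01  ] [0.6688 0.0954 0.01  ]
ftl [0.5952 0.313  0.0101] [0.598 0.312 0.01 ] [0.5926 0.3144 0.01  ]
ftr [0.7103 0.1636 0.0542] [0.7657 0.246  0.01  ] [0.788  0.2736 0.01  ]
```

View pics/z1.png

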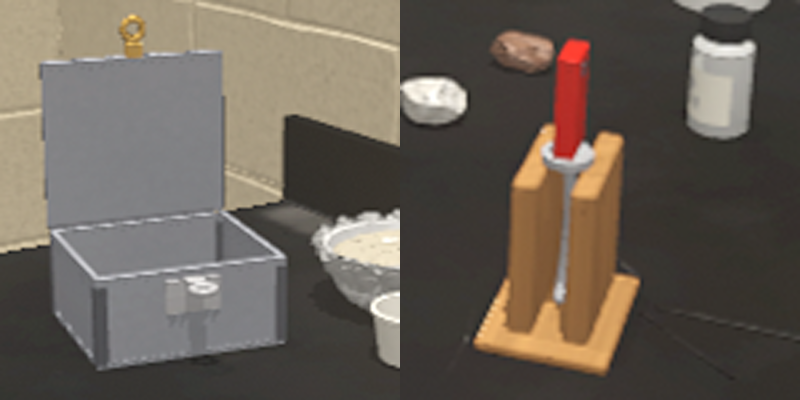

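View pics/z0.png

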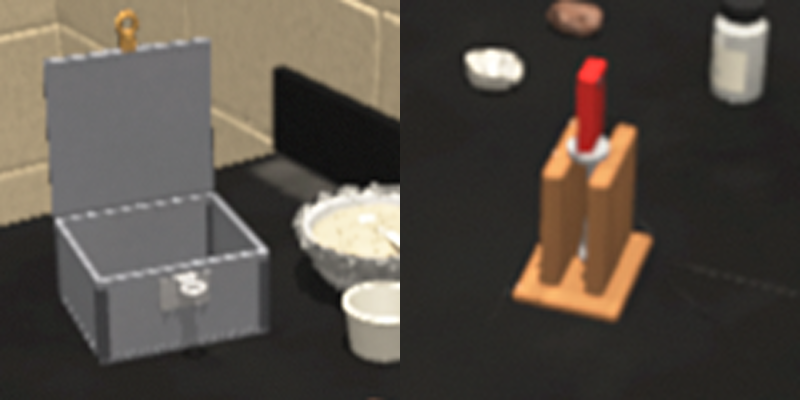

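Request:
apply_moves([
  {"travel":[0,0,-1],"turn":0,"claw":1},
  {"travel":[0,0,-1],"turn":0,"claw":1},
  {"travel":[-0.7,-0.7,-1],"turn":0,"claw":1},
  {"travel":[-1,-1,-1],"turn":0,"claw":1},
  {"travel":[-1,-1,-1],"turn":0,"claw":1},
  {"travel":[-1,-1,-1],"turn":0,"claw":1},
  {"travel":[-1,-1,-1],"turn":0,"claw":1},
  {"travel":[-1,-1,-1],"turn":0,"claw":1},
  {"travel":[-1,-1,0],"turn":0,"claw":1},
  {"travel":[-1,-1,0],"turn":0,"claw":1},
])

```text
t: 1.98
tcp_pos: [0.3555, 0.4437, 0.4475]
orientation: [[-0.944, 0.33, 0.002], [0.33, 0.944, 0.003], [-0.001, 0.003, -1.0]]
wrist_force: [0.5, 0.6, -0.5]
width: 0.0853
```

Request:
apply_moves([
  {"travel":[-1,-1,0],"turn":0,"claw":1},
  {"travel":[-1,-1,0],"turn":0,"claw":1},
  {"travel":[-1,-1,0],"turn":0,"claw":1},
  {"travel":[-1,-1,0],"turn":0,"claw":1},
  {"travel":[-1,-1,0],"turn":0,"claw":1},
  {"travel":[-1,-1,0],"turn":0,"claw":1},
  {"travel":[-1,-1,0],"turn":0,"claw":1},
  {"travel":[-1,-1,0],"turn":0,"claw":1},
  {"travel":[-1,-1,0],"turn":0,"claw":1},
  {"travel":[-1,-1,0],"turn":0,"claw":1},
])

```text
t: 2.82
tcp_pos: [0.5085, 0.1247, 0.4459]
orientation: [[-0.944, 0.33, 0.001], [0.33, 0.944, 0.0], [-0.001, 0.001, -1.0]]
wrist_force: [0.5, -0.1, 0.3]
width: 0.0856
```

```bash
cat > w.py <<'E'
import sys,pickle
from h import *
np.set_printoptions(precision=4,suppress=True)
f=sys.argv[1]; im=wrist(f); pickle.dump(im,open(f+'.pkl','wb'))
s=get_obs(); print(s['t'],s['tcp_pos'],s['orientation'],s['wrist_force'],s['width'],s['joint_positions'])
for t in sys.argv[2:]:
    r=search_frame('wrist',t); print(t,[(np.round(x['xy']),round(x['confidence'],2),onz(im,x['xy'],0.01)) for x in r[:2]])
E
python3 w.py w1 brown_rock pale_rock long_rock vial small_vial dish pin case stand
```

```text
2.8667 [0.5111 0.1174 0.4461] [[-0.9413  0.3376  0.0025]
 [ 0.3376  0.9413 -0.0029]
 [-0.0033 -0.0018 -1.    ]] [ 1.8088 -5.8741  0.0813] 0.08510618473538385 [-0.5598  0.1707  0.2702  1.7975 -0.0453  1.1783  0.9504]
brown_rock [(array([218., 316.]), 0.56, array([ 0.6657, -0.0969,  0.01  ]))]
pale_rock [(array([179., 269.]), 0.55, array([ 0.5719, -0.1221,  0.01  ])), (array([484., 256.]), 0.31, array([0.7057, 0.3249, 0.01  ]))]
long_rock [(array([158., 198.]), 0.78, array([ 0.4618, -0.1037,  0.01  ]))]
vial [(array([ 29., 270.]), 0.55, array([ 0.4968, -0.3404,  0.01  ]))]
small_vial [(array([ 80., 159.]), 0.91, array([ 0.3743, -0.1825,  0.01  ]))]
dish []
pin [(array([  5., 283.]), 0.69, array([ 0.5037, -0.3875,  0.01  ])), (array([375.,  55.]), 0.47, array([0.3839, 0.2491, 0.01  ]))]
case [(array([427., 241.]), 0.76, array([0.6539, 0.2485, 0.01  ])), (array([379.,  56.]), 0.3, array([0.3874, 0.2528, 0.01  ]))]
stand [(array([ 31., 270.]), 0.61, array([ 0.4989, -0.337 ,  0.01  ]))]
```

View pics/w1.png

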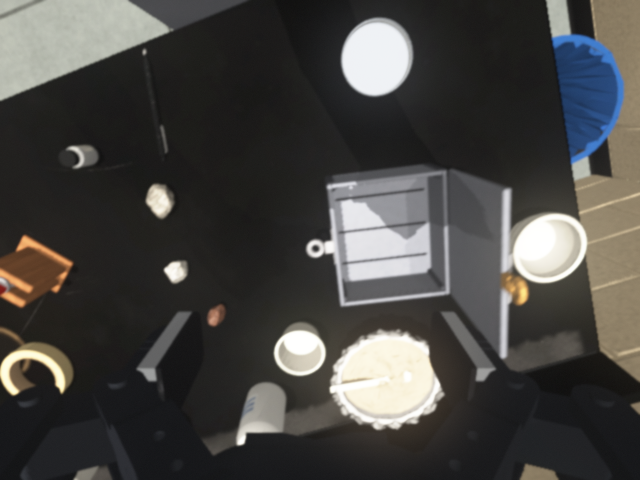

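```bash
python3 w.py w2 brown_rock; python3 w.py w3 brown_rock; python3 - <<'E'
import cv2
a=cv2.imread('pics/w3.png')
cv2.imwrite('pics/w3z.png',cv2.resize(a[140:340,290:540],None,fx=3,fy=3,interpolation=2))
E
```

```text
3.3667 [0.5078 0.1274 0.4456] [[-0.9444  0.3289 -0.    ]
 [ 0.3289  0.9444  0.0001]
 [ 0.0001  0.0001 -1.    ]] [0.1977 0.4617 0.2163] 0.0858566145387385 [-0.569   0.1705  0.2596  1.7985 -0.0473  1.1786  0.9408]
brown_rock [(array([216., 316.]), 0.71, array([ 0.6628, -0.097 ,  0.01  ]))]
3.4667 [0.5079 0.127  0.4456] [[-0.9442  0.3295  0.    ]
 [ 0.3295  0.9442  0.    ]
 [-0.      0.     -1.    ]] [-0.4083  0.5844 -0.0728] 0.08555265536745149 [-0.5686  0.1705  0.26    1.7985 -0.0472  1.1785  0.9409]
brown_rock [(array([218., 316.]), 0.55, array([ 0.6637, -0.0941,  0.01  ]))]
```

View pics/w3z.png

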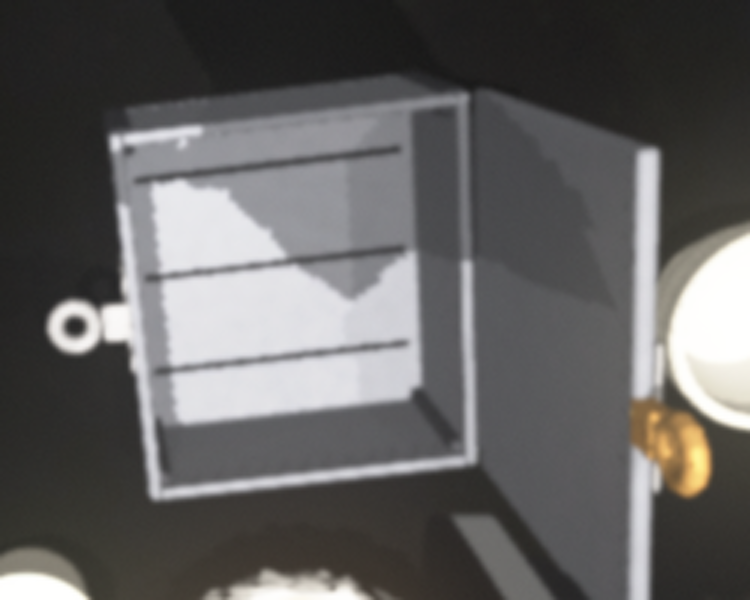

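```bash
cat > fit.py <<'E'
from h import *
import pickle
from scipy.optimize import least_squares
np.set_printoptions(precision=4,suppress=True)
im=pickle.load(open('w3.pkl','rb'))
L=np.array([[-75,85,80],[75,85,80],[75,-85,80],[-75,-85,80],[-100,0,72]])/1e3
uv=np.array([[326.7,186.7],[445.7,171.7],[448.7,294.3],[341,305.7],[314.7,248.7]])
def W(p,L): c,s=np.cos(p[2]),np.sin(p[2]); return np.c_[p[0]+c*L[:,0]-s*L[:,1],p[1]+s*L[:,0]+c*L[:,1],L[:,2]]
# image mapping: check which is y+
r=least_squares(lambda p:(proj(im,W(p,L))-uv).ravel(),[0.66,0.22,1.1])
print(r.x,np.rad2deg(r.x[2]),r.fun)
S=pickle.load(open('scene0.pkl','rb'));D=pickle.load(open('side0.pkl','rb'))
print(proj(S,W(r.x,L)),proj(D,W(r.x,L)))
# lid angle from brass ring / corners
for a in (1.5,1.55,1.6,1.7,1.8):
    x=75-150*np.cos(a);z=80+150*np.sin(a)
    q=np.array([[x,85,z],[x,-85,z],[75-172*np.cos(a)+5*np.sin(a),0,80+172*np.sin(a)+5*np.cos(a)]])/1e3
    print(a,proj(im,W(r.x,q)).ravel(),proj(S,W(r.x,q)).ravel(),proj(D,W(r.x,q)).ravel())
E
python3 fit.py
```

```text
[0.6118 0.193  1.3573] 77.77029494221838 [-0.4486 -1.3651  0.563  -1.0436  0.4968  0.7904 -0.7555  1.4175  0.1149
  0.7713]
[[287.2972 218.5484]
 [271.1357 196.3918]
 [330.894  187.0526]
 [351.4518 207.7326]
 [323.3398 219.9085]] [[276.6333 234.3938]
 [259.3162 215.6413]
 [324.9437 208.4915]
 [348.3933 225.6597]
 [317.2086 236.7476]]
1.5 [488.6031 192.3576 487.211  359.4455 502.3925 291.0002] [268.6916 143.5798 331.4297 135.4236 299.8149 130.6797] [257.7947 154.9507 326.4116 150.0285 292.1941 142.7605]
1.55 [497.4192 191.3891 494.8994 358.8612 512.3074 289.983 ] [267.9151 142.5994 330.4347 134.5051 298.7967 129.7199] [256.985  154.2383 325.3027 149.3697 291.0879 142.1332]
1.6 [506.0756 190.3446 502.4485 358.0576 521.9985 288.7645] [267.1533 141.767  329.4486 133.7304 297.7948 128.9307] [256.1897 153.6921 324.2037 148.8702 289.9989 141.6942]
1.7 [522.7143 188.0506 516.9701 355.8093 540.4762 285.7548] [265.6812 140.5478 327.5139 132.6138 295.8508 127.8629] [254.6496 153.0937 322.0468 148.3446 287.8835 141.3725]
1.8 [538.1498 185.5287 530.4761 352.7512 557.3925 282.051 ] [264.2899 139.9206 325.6457 132.0722 294.0018 127.4686] [253.189  153.1417 319.9624 148.4388 285.8677 141.7728]
```

```bash
python3 - <<'E'
from h import *
import pickle
np.set_printoptions(precision=4,suppress=True)
S=pickle.load(open('scene0.pkl','rb'));D=pickle.load(open('side0.pkl','rb'))
for n,p in dict(cupbase=(394,244),cupL=(379,232),bottlebase=(447,250),bottleTop=(451,190),vial=(442,290),vialtop=(442,260)).items(): print(n,onz(S,p,0),onz(S,p,.06))
im=pickle.load(open('w3.pkl','rb'))
print(onz(im,(300,350),.05))
E
```

```text
cupbase [0.7419 0.0035 0.    ] [ 0.6696 -0.0862  0.06  ]
cupL [0.7513 0.0794 0.    ] [ 0.6783 -0.0167  0.06  ]
bottlebase [ 0.8298 -0.095   0.    ] [ 0.7501 -0.1764  0.06  ]
bottleTop [1.101  0.1859 0.    ] [0.9984 0.0808 0.06  ]
vial [ 0.6944 -0.228   0.    ] [ 0.6261 -0.2982  0.06  ]
vialtop [ 0.7855 -0.1263  0.    ] [ 0.7096 -0.205   0.06  ]
[0.7422 0.0183 0.05  ]
```

Request:
apply_moves([
  {"travel":[-1,-0.7,0],"turn":0,"claw":1},
  {"travel":[-1,-0.7,0],"turn":0,"claw":1},
  {"travel":[-1,-0.7,0.5],"turn":0,"claw":1},
  {"travel":[-1,-0.7,1],"turn":0,"claw":1},
  {"travel":[-1,-0.7,1],"turn":0,"claw":1},
  {"travel":[-1,-0.7,1],"turn":0,"claw":1},
  {"travel":[-1,-0.7,1],"turn":0,"claw":1},
  {"travel":[-1,-0.7,1],"turn":0,"claw":1},
  {"travel":[-0.8,-0.7,1],"turn":0,"claw":1},
  {"travel":[0,0,1],"turn":0,"claw":1},
])

```text
t: 4.35
tcp_pos: [0.6655, -0.101, 0.2566]
orientation: [[-0.942, 0.335, 0.001], [0.335, 0.942, -0.004], [-0.003, -0.003, -1.0]]
wrist_force: [-0.6, -0.3, -0.4]
width: 0.0853
```

Request:
apply_moves([
  {"travel":[0,0,1],"turn":0,"claw":1},
  {"travel":[0,0,1],"turn":0,"claw":1},
  {"travel":[0,0,0.5],"turn":0,"claw":1},
  {"travel":[0,0,0],"turn":0,"claw":1},
  {"travel":[0,0,0],"turn":0,"claw":1},
])

```text
t: 4.77
tcp_pos: [0.6639, -0.0948, 0.1957]
orientation: [[-0.944, 0.33, -0.001], [0.33, 0.944, -0.0], [0.001, -0.0, -1.0]]
wrist_force: [0.1, -0.7, 0.7]
width: 0.0856
```

```bash
python3 w.py w4 brown_rock
```

```text
4.8167 [ 0.6644 -0.095   0.1967] [[-0.9439  0.3303  0.0013]
 [ 0.3303  0.9439 -0.0002]
 [-0.0013  0.0002 -1.    ]] [-0.2797 -0.013   0.7249] 0.0853698037404986 [-0.1214  0.6046  0.2794  1.7922 -0.2259  0.7748  1.5072]
brown_rock [(array([314., 218.]), 0.82, array([ 0.663 , -0.0977,  0.01  ]))]
```

View pics/w4.png

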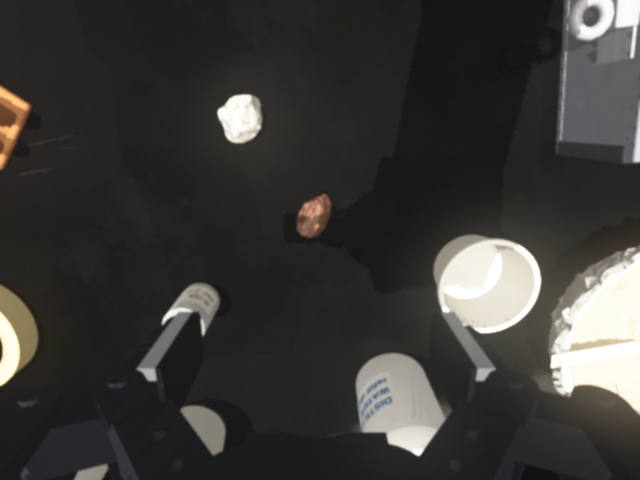

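Request:
apply_moves([
  {"travel":[0,-0.12,1],"turn":1,"claw":0.3},
  {"travel":[0,0,1],"turn":1,"claw":0.3},
  {"travel":[0,0,1],"turn":1,"claw":0.3},
  {"travel":[0,0,1],"turn":1,"claw":0.3},
  {"travel":[0,0,1],"turn":0,"claw":0.3},
  {"travel":[0,0,1],"turn":0,"claw":0.3},
  {"travel":[0,0,0.5],"turn":0,"claw":0.3},
  {"travel":[0,0,0.4],"turn":0,"claw":0.3},
  {"travel":[0,0,0],"turn":0,"claw":0.3},
])

```text
t: 5.62
tcp_pos: [0.6627, -0.0977, 0.0225]
orientation: [[-0.728, 0.686, -0.001], [0.686, 0.728, 0.0], [0.001, -0.0, -1.0]]
wrist_force: [0.0, 0.7, 0.1]
width: 0.0555
```

```bash
python3 w.py w5 brown_rock
```

```text
5.6667 [ 0.6631 -0.0979  0.0235] [[-0.7279  0.6857  0.0004]
 [ 0.6857  0.7279  0.0001]
 [-0.0003  0.0004 -1.    ]] [-0.1233  1.3656  0.4827] 0.055745887457615155 [-0.107   0.8367  0.27    1.8769 -0.4382  0.4858  1.2843]
brown_rock [(array([318., 319.]), 0.95, array([ 0.6619, -0.0967,  0.01  ]))]
```

View pics/w5.png

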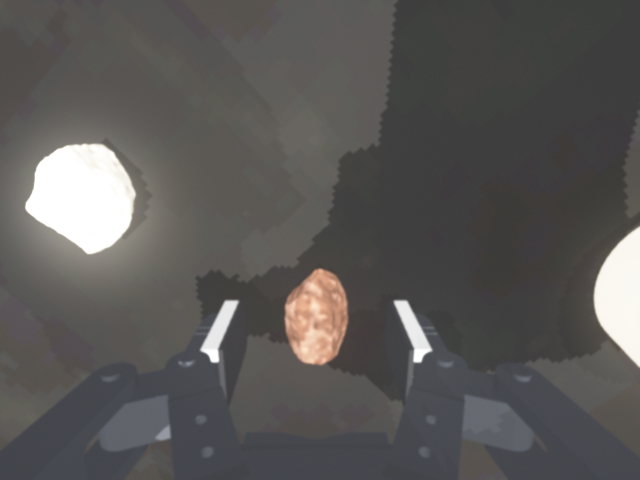

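Request:
apply_moves([
  {"travel":[0,0,0],"turn":0,"claw":-1},
  {"travel":[0,0,0],"turn":0,"claw":-1},
  {"travel":[0,0,0],"turn":0,"claw":-1},
  {"travel":[0,0,0],"turn":0,"claw":-1},
  {"travel":[0,0,-0.5],"turn":0,"claw":-1},
  {"travel":[0,0,-1],"turn":0,"claw":-1},
  {"travel":[0,0,-1],"turn":0,"claw":-1},
  {"travel":[0,0,-1],"turn":0,"claw":-1},
  {"travel":[0,0,-1],"turn":0,"claw":-1},
  {"travel":[0,0,-1],"turn":0,"claw":-1},
], force=40)

```text
t: 6.55
tcp_pos: [0.6625, -0.0977, 0.163]
orientation: [[-0.728, 0.686, 0.001], [0.686, 0.728, 0.0], [-0.0, 0.0, -1.0]]
wrist_force: [0.1, 0.8, -0.6]
width: 0.0212
```

Request:
apply_moves([
  {"travel":[1,0.7,-0.5],"turn":0,"claw":-1},
  {"travel":[1,0.7,0],"turn":0,"claw":-1},
  {"travel":[1,0.7,0],"turn":0,"claw":-1},
  {"travel":[1,0.7,0],"turn":0,"claw":-1},
  {"travel":[1,0.7,0],"turn":0,"claw":-1},
  {"travel":[1,0.7,0],"turn":0,"claw":-1},
  {"travel":[1,0.7,0],"turn":0,"claw":-1},
  {"travel":[1,0.7,0],"turn":0,"claw":-1},
  {"travel":[1,0.8,0],"turn":0,"claw":-1},
  {"travel":[0,0,0],"turn":0,"claw":-1},
])

```text
t: 7.38
tcp_pos: [0.607, 0.1813, 0.1736]
orientation: [[-0.734, 0.68, -0.001], [0.68, 0.734, 0.004], [0.003, 0.003, -1.0]]
wrist_force: [0.2, 0.4, 0.1]
width: 0.0212
```

```bash
python3 w.py w6 brown_rock
```

```text
7.4333 [0.6077 0.1778 0.1738] [[-0.7322  0.6811 -0.0001]
 [ 0.6811  0.7322  0.0022]
 [ 0.0016  0.0016 -1.    ]] [-0.0276 -1.0689  0.2163] 0.021270901947812976 [-0.6507  0.6134  0.427   1.9047 -0.3812  0.7029  0.8235]
brown_rock [(array([318., 312.]), 0.69, array([0.6617, 0.1323, 0.01  ]))]
```

View pics/w6.png

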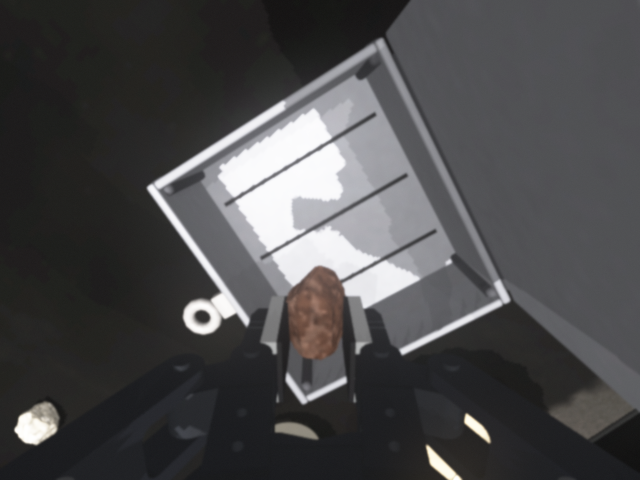

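```bash
cat >> fit.py <<'E'
im2=pickle.load(open('w6.pkl','rb')); uv2=np.array([[152,187],[381,41],[507,298],[305,400],[203,317.]])
r2=least_squares(lambda p:(proj(im2,W(p,L))-uv2).ravel(),r.x); print('w6',r2.x,r2.fun)
r3=least_squares(lambda p:np.r_[(proj(im2,W(p,L))-uv2).ravel(),(proj(im,W(p,L))-uv).ravel()],r.x); print('both',r3.x)
print('tcp local',(lambda d:(d@[np.cos(r3.x[2]),np.sin(r3.x[2])],d@[-np.sin(r3.x[2]),np.cos(r3.x[2])]))(np.array(get_obs()['tcp_pos'])[:2]-r3.x[:2]))
E
python3 fit.py|grep -A3 w6
```

```text
w6 [0.6122 0.1936 1.3584] [-6.4836  0.5659  2.7868 -5.8394  6.3856  3.469  -1.6926  5.9712 -1.1803
  2.0231]
both [0.6121 0.1935 1.3582]
tcp local (np.float64(-0.018914773641273083), np.float64(-0.00013822863595366024))
```

Request:
apply_moves([
  {"travel":[0,0,1],"turn":0,"claw":-1},
  {"travel":[0,0,1],"turn":0,"claw":-1},
  {"travel":[0,0,1],"turn":0,"claw":-1},
  {"travel":[0,0,1],"turn":0,"claw":-1},
  {"travel":[0,0,1],"turn":0,"claw":-1},
  {"travel":[0,0,0.55],"turn":0,"claw":-1},
  {"travel":[0,0,0],"turn":0,"claw":-1},
  {"travel":[0,0,0],"turn":0,"claw":0.1},
  {"travel":[0,0,0],"turn":0,"claw":0.1},
  {"travel":[0,0,0],"turn":0,"claw":0.1},
])

```text
t: 8.32
tcp_pos: [0.612, 0.1792, 0.0364]
orientation: [[-0.73, 0.684, 0.006], [0.684, 0.73, 0.008], [0.001, 0.01, -1.0]]
wrist_force: [4.7, 21.2, 8.6]
width: 0.047
```

```bash
python3 w.py w7 brown_rock
```

```text
8.3667 [0.6119 0.1792 0.0366] [[-0.7298  0.6836  0.0061]
 [ 0.6836  0.7298  0.0079]
 [ 0.001   0.0099 -1.    ]] [ 4.1192 20.5977  9.3477] 0.04697331883622175 [-0.5526  0.7945  0.2829  1.9595 -0.4928  0.4467  0.9156]
brown_rock [(array([302., 308.]), 0.85, array([0.6087, 0.1736, 0.01  ]))]
```

View pics/w7.png

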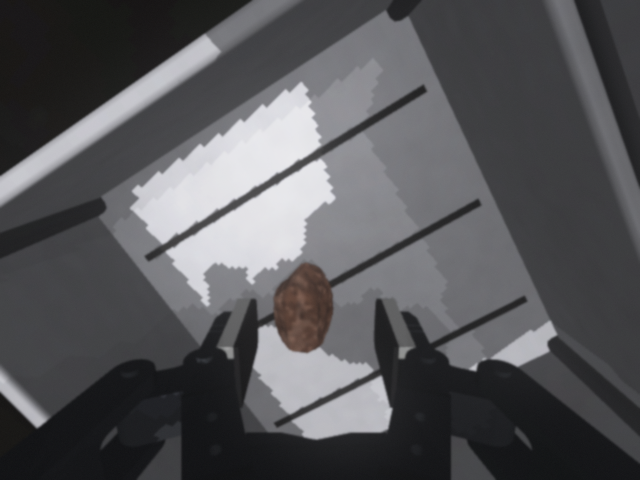

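Request:
apply_moves([
  {"travel":[0,0,-0.5],"turn":0,"claw":0.1},
  {"travel":[0,0,-1],"turn":0,"claw":0.1},
  {"travel":[0,0,-1],"turn":0,"claw":-1},
  {"travel":[0,0,-1],"turn":0,"claw":-1},
  {"travel":[0,0,-1],"turn":0,"claw":-1},
  {"travel":[0,0,-1],"turn":0,"claw":-1},
  {"travel":[0,0,-1],"turn":0,"claw":-1},
  {"travel":[0,0,-1],"turn":0,"claw":-1},
])

```text
t: 9.08
tcp_pos: [0.6088, 0.1713, 0.2241]
orientation: [[-0.726, 0.687, 0.001], [0.687, 0.726, -0.0], [-0.001, 0.0, -1.0]]
wrist_force: [1.1, 0.8, -0.1]
width: 0.0
```

```bash
python3 w.py w8 brown_rock
```

```text
9.1333 [0.611  0.1714 0.2288] [[-0.726   0.6876  0.0065]
 [ 0.6877  0.726   0.0021]
 [-0.0032  0.006  -1.    ]] [ 1.8835 -0.3165  2.8123] 0.00026846311458002736 [-0.678   0.5501  0.4794  1.8628 -0.3422  0.8033  0.7925]
brown_rock [(array([319., 206.]), 0.78, array([0.6079, 0.1748, 0.01  ]))]
```

View pics/w8.png

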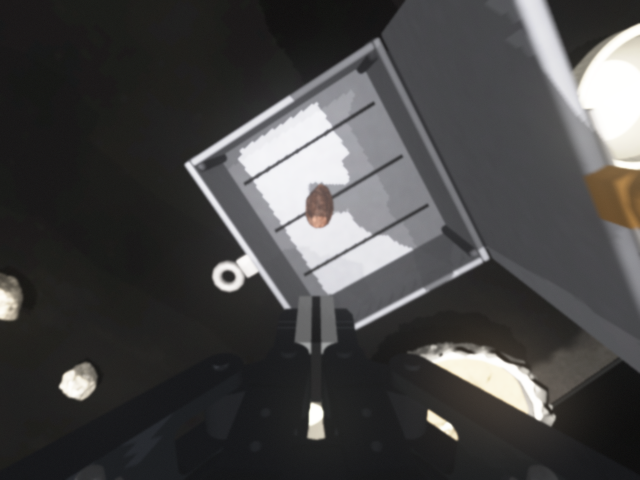

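Request:
apply_moves([
  {"travel":[0,0,-0.5],"turn":1,"claw":-1},
  {"travel":[0,0,-0.5],"turn":1,"claw":-1},
  {"travel":[0,0,-0.5],"turn":1,"claw":-1},
  {"travel":[0,0,-0.5],"turn":1,"claw":-1},
  {"travel":[0,0,-0.5],"turn":1,"claw":-1},
  {"travel":[0,0,-0.5],"turn":1,"claw":-1},
  {"travel":[0,0,-0.5],"turn":1,"claw":-1},
  {"travel":[0,0,-0.5],"turn":1,"claw":-1},
  {"travel":[0,0,0],"turn":1,"claw":-1},
  {"travel":[0,0,0],"turn":0.8,"claw":-1},
])

```text
t: 10.02
tcp_pos: [0.6089, 0.1718, 0.3227]
orientation: [[0.216, 0.976, 0.001], [0.976, -0.216, 0.0], [0.001, 0.001, -1.0]]
wrist_force: [-0.5, 0.5, -0.7]
width: 0.0001
```

```bash
cat > loc.py <<'E'
from h import *
np.set_printoptions(precision=4,suppress=True)
C=np.array([0.6121,0.1935]);A=1.358
ex=np.array([np.cos(A),np.sin(A)]);ey=np.array([-ex[1],ex[0]])
def loc(p): d=np.array(p)[:2]-C; return np.array([d@ex,d@ey,p[2]])
def st():
    s=get_obs(); R=np.array(s['orientation']); print('t',s['t'],'local',loc(s['tcp_pos']),'toolx in case deg',np.rad2deg(np.arctan2(R[1,0],R[0,0])-A),'tilt',R[2,:2],'F',s['wrist_force']@np.c_[np.r_[ex,0],np.r_[ey,0],[0,0,1]],'w',s['width'],'j',s['joint_positions'])
if __name__=='__main__': st()
E
python3 loc.py; python3 w.py w9
```

```text
t 10.0167 local [-0.0219 -0.0015  0.3227] toolx in case deg -0.29997403303488784 tilt [0.0007 0.001 ] F [ 0.3831  0.5492 -0.6871] w 0.0001396725062807476 j [-0.9076  0.5306  0.854   1.775  -0.457   1.0456 -0.1042]
10.0667 [0.6087 0.172  0.322 ] [[ 0.2207  0.9754  0.0001]
 [ 0.9754 -0.2207  0.0001]
 [ 0.0001  0.0001 -1.    ]] [ 0.8975 -0.0144 -0.8046] -0.00015926931969841073 [-0.9083  0.5318  0.8548  1.7755 -0.458   1.0458 -0.108 ]
```

View pics/w9.png

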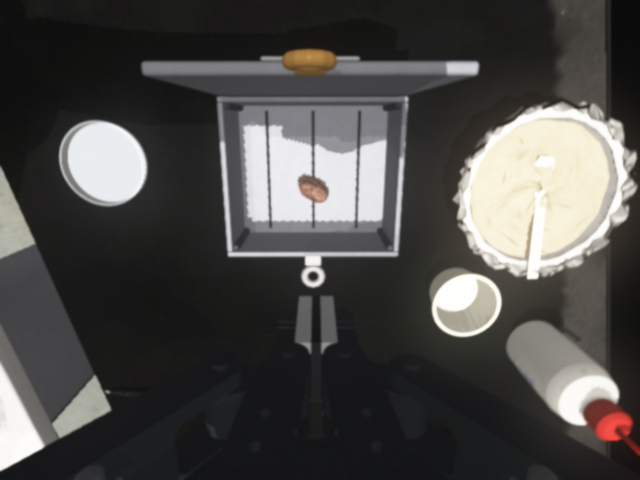

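```bash
python3 w.py w10; cat > fit2.py <<'E'
from h import *
import pickle
from scipy.optimize import least_squares
np.set_printoptions(precision=4,suppress=True)
im=pickle.load(open('w10.pkl','rb'))
L=np.array([[-75,85,80],[75,85,80],[75,-85,80],[-75,-85,80],[-100,0,72]])/1e3
def W(p,L): c,s=np.cos(p[2]),np.sin(p[2]); return np.c_[p[0]+c*L[:,0]-s*L[:,1],p[1]+s*L[:,0]+c*L[:,1],L[:,2]]
print(proj(im,W([.6121,.1935,1.358],L)))
a=cv2.imread('pics/w10.png'); cv2.imwrite('pics/w10z.png',cv2.resize(a[50:290,200:430],None,fx=3.3,fy=2.5,interpolation=2))
E
python3 fit2.py
```

```text
10.1167 [0.6085 0.1721 0.3217] [[ 0.2121  0.9773 -0.0003]
 [ 0.9773 -0.2121 -0.0005]
 [-0.0006 -0.0001 -1.    ]] [ 1.0271  0.0233 -0.3074] -2.3774852303319575e-05 [-0.9076  0.5316  0.8528  1.7757 -0.4565  1.0452 -0.1009]
[[228.5644 257.2482]
 [215.5377  96.1863]
 [409.0932  94.1401]
 [399.813  255.6783]
 [314.4269 276.7918]]
```

View pics/w10z.png

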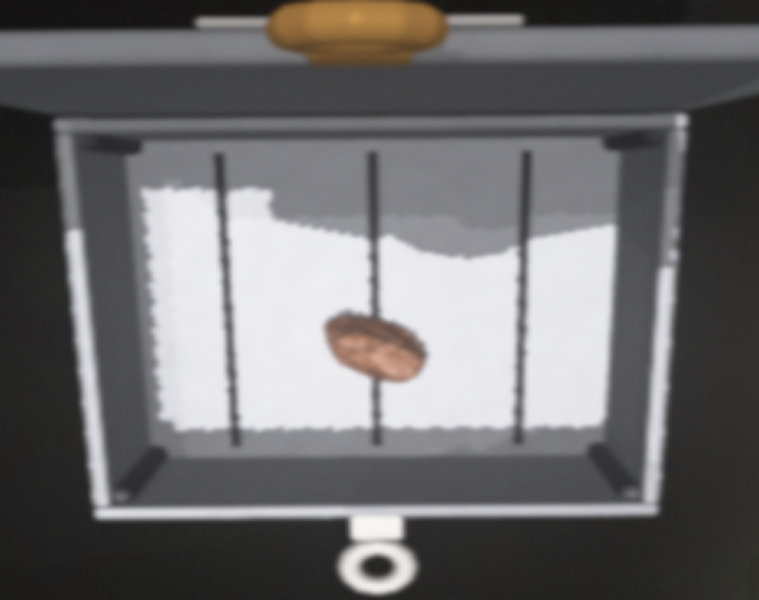

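Request:
apply_moves([
  {"travel":[1,0.4,0],"turn":0,"claw":-1},
  {"travel":[1,0.4,0],"turn":0,"claw":-1},
  {"travel":[1,0.4,0],"turn":0,"claw":-1},
  {"travel":[1,0.4,0],"turn":0,"claw":-1},
  {"travel":[1,0.5,0],"turn":0,"claw":-1},
  {"travel":[1,0,0],"turn":0,"claw":-1},
  {"travel":[0.1,0,0],"turn":0,"claw":-1},
  {"travel":[0,0,0.5],"turn":0,"claw":-1},
  {"travel":[0,0,0],"turn":0,"claw":-1},
  {"travel":[0,0,0],"turn":0,"claw":-1},
])

```text
t: 10.95
tcp_pos: [0.6914, 0.3092, 0.3082]
orientation: [[0.211, 0.978, -0.002], [0.978, -0.211, -0.001], [-0.002, -0.002, -1.0]]
wrist_force: [0.1, 0.0, 0.2]
width: -0.0001
```

```bash
python3 loc.py; python3 w.py w11; python3 -c "
from h import *
shot('scene','s1')"
```

```text
t 10.95 local [ 0.1298 -0.0531  0.3082] toolx in case deg 0.03888031293833369 tilt [-0.0017 -0.0016] F [ 0.0255 -0.0935  0.2198] w -7.43203150523231e-05 j [-0.9242  0.7108  0.8043  1.4842 -0.533   1.1772 -0.2459]
11.0 [0.6917 0.3092 0.309 ] [[ 0.2109  0.9775 -0.0009]
 [ 0.9775 -0.2109 -0.0008]
 [-0.0009 -0.0007 -1.    ]] [-0.0354  0.6171  0.8677] 8.489298404794904e-05 [-0.9242  0.7102  0.8047  1.4833 -0.5331  1.1775 -0.2463]
```

View pics/w11.png

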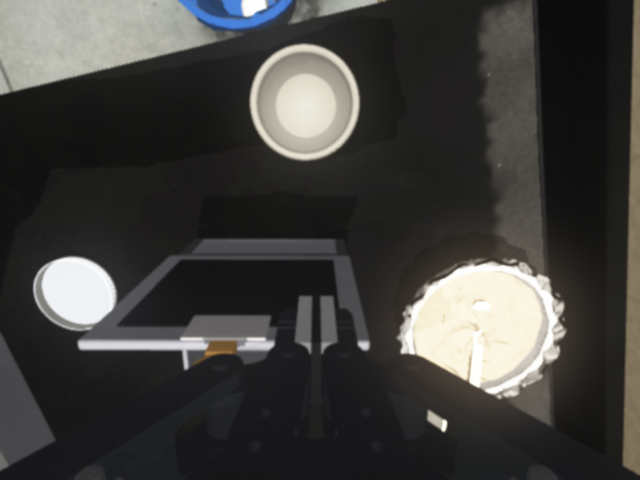

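View pics/s1.png

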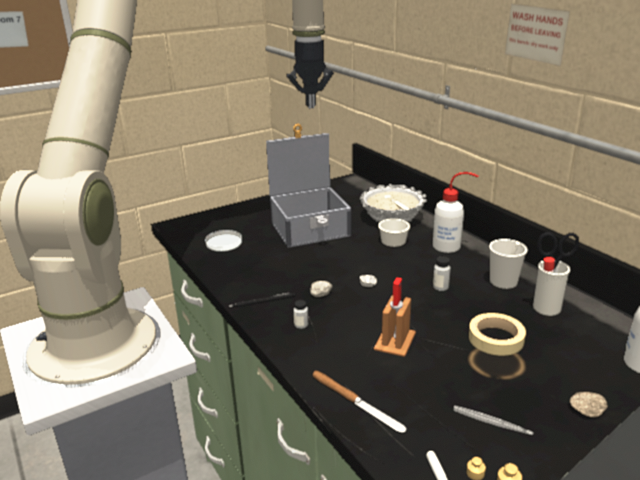

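Request:
apply_moves([
  {"travel":[0,0,1],"turn":0,"claw":-1},
  {"travel":[0,0,1],"turn":0,"claw":-1},
  {"travel":[0,0,1],"turn":0,"claw":-1},
  {"travel":[0,0,0.4],"turn":0,"claw":-1},
  {"travel":[-0.7,0,0],"turn":0,"claw":-1},
  {"travel":[-0.66,0,0],"turn":0,"claw":-1},
  {"travel":[-0.66,0,0.04],"turn":0,"claw":-1},
  {"travel":[-0.66,0,0.04],"turn":0,"claw":-1},
  {"travel":[-0.62,0,0.2],"turn":0,"claw":-1},
  {"travel":[-0.62,0,0.2],"turn":0,"claw":-1},
])

```text
t: 11.88
tcp_pos: [0.6717, 0.2135, 0.2133]
orientation: [[0.21, 0.978, 0.002], [0.978, -0.21, 0.001], [0.001, 0.002, -1.0]]
wrist_force: [1.8, 2.9, -0.2]
width: -0.0001
```

```bash
python3 loc.py; python3 -c "
from h import *
i=shot('side','s2')"
```

```text
t 11.8833 local [ 0.0322 -0.054   0.2133] toolx in case deg 0.06455978626582126 tilt [0.0014 0.0019] F [ 3.24   -1.1892 -0.1672] w -8.459223211256942e-05 j [-0.8214  0.7211  0.7444  1.7151 -0.588   0.9396 -0.0542]
```

View pics/s2.png

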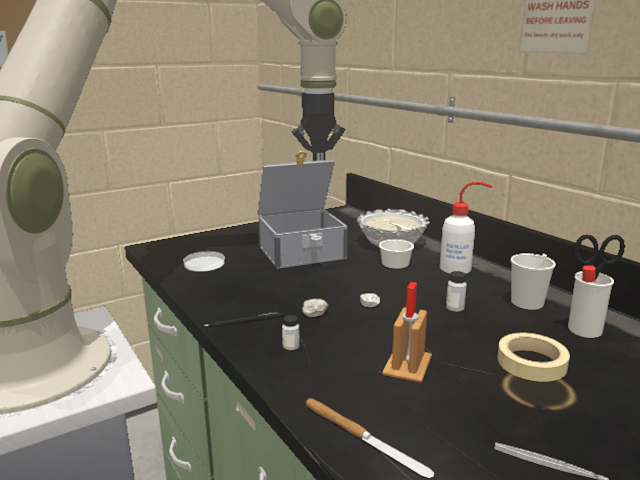

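Lid is swinging forward with the finger behind it (brass ring at (300,156)). Continue.

Request:
apply_moves([
  {"travel":[-0.54,0,0.35],"turn":0,"claw":-1},
  {"travel":[-0.54,0,0.35],"turn":0,"claw":-1},
  {"travel":[-0.44,0,0.49],"turn":0,"claw":-1},
  {"travel":[-0.44,0,0.49],"turn":0,"claw":-1},
  {"travel":[-0.3,0,0.58],"turn":0,"claw":-1},
  {"travel":[-0.3,0,0.58],"turn":0,"claw":-1},
  {"travel":[-0.14,0,0.64],"turn":0,"claw":-1},
  {"travel":[-0.14,0,0.64],"turn":0,"claw":-1},
  {"travel":[0,0,0.15],"turn":0,"claw":-1},
  {"travel":[0,0,0],"turn":0,"claw":-1},
])

```text
t: 12.77
tcp_pos: [0.6566, 0.1438, 0.1071]
orientation: [[0.211, 0.977, 0.0], [0.977, -0.211, 0.0], [0.0, 0.0, -1.0]]
wrist_force: [-4.3, -1.5, 14.9]
width: 0.0002
```

```bash
python3 loc.py; python3 -c "
from h import *
i=shot('side','s3')"
```

```text
t 12.7667 local [-0.0391 -0.054   0.1071] toolx in case deg -0.00197905744887152 tilt [0.0001 0.0001] F [-2.3805  3.9176 14.9027] w 0.00020268911396080372 j [-0.6793  0.795   0.6281  1.859  -0.6911  0.7184  0.1353]
```

View pics/s3.png

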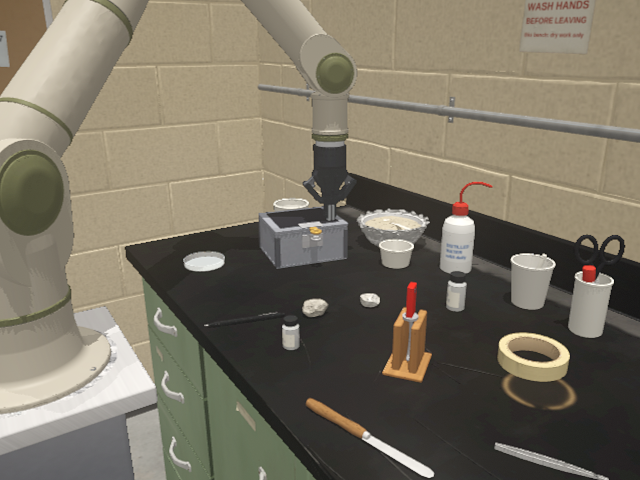

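Request:
apply_moves([
  {"travel":[0,0,-1],"turn":0,"claw":-1},
  {"travel":[-0.3,0,-1],"turn":0,"claw":-1},
  {"travel":[-1,-0.2,-1],"turn":0,"claw":-1},
  {"travel":[-1,-0.2,-1],"turn":0,"claw":0},
  {"travel":[-1,-0.2,-1],"turn":0,"claw":0},
  {"travel":[-1,-0.2,-0.8],"turn":0,"claw":0},
  {"travel":[-1,-0.2,0],"turn":0,"claw":0},
  {"travel":[-1,-0.2,0],"turn":0,"claw":0},
  {"travel":[-1,-0.2,0],"turn":0,"claw":0},
  {"travel":[-1,-0.2,0],"turn":0,"claw":0},
])

```text
t: 13.65
tcp_pos: [0.573, -0.0504, 0.2508]
orientation: [[0.21, 0.978, 0.0], [0.978, -0.21, -0.0], [-0.0, 0.0, -1.0]]
wrist_force: [-0.2, -0.5, -0.2]
width: 0.0428
```

Request:
apply_moves([
  {"travel":[-1,-0.2,0],"turn":0,"claw":0},
  {"travel":[-1,-0.2,0],"turn":0,"claw":0},
  {"travel":[-1,-0.2,0],"turn":0,"claw":0},
  {"travel":[-1,-0.2,0],"turn":0,"claw":0},
  {"travel":[-1,0,0],"turn":0,"claw":0},
  {"travel":[-1,0,0],"turn":0,"claw":0},
  {"travel":[-1,0,0],"turn":0,"claw":0},
  {"travel":[0,0,0],"turn":0,"claw":0},
  {"travel":[0,0,0],"turn":0,"claw":0},
])

```text
t: 14.4
tcp_pos: [0.5166, -0.2176, 0.2507]
orientation: [[0.213, 0.977, -0.0], [0.977, -0.213, -0.001], [-0.001, 0.0, -1.0]]
wrist_force: [0.5, 0.1, 0.0]
width: 0.0427
```

```bash
python3 w.py w12 pin stand pale_rock vial;python3 -c "
from h import *
i=shot('side','s4')"
```

```text
14.45 [ 0.5172 -0.2162  0.2505] [[ 0.2111  0.9775 -0.0003]
 [ 0.9775 -0.2111  0.    ]
 [-0.     -0.0003 -1.    ]] [-0.0627  0.0845  1.1185] 0.042401121201281394 [-0.2236  0.4955  0.7621  2.0103 -0.4676  0.8156  0.5955]
pin [(array([316., 358.]), 0.67, array([ 0.482 , -0.3834,  0.01  ]))]
stand [(array([317., 308.]), 0.91, array([ 0.4953, -0.3243,  0.01  ]))]
pale_rock [(array([356.,  85.]), 0.74, array([ 0.5742, -0.1233,  0.01  ]))]
vial [(array([528., 166.]), 0.75, array([ 0.7158, -0.2252,  0.01  ]))]
```

View pics/w12.png

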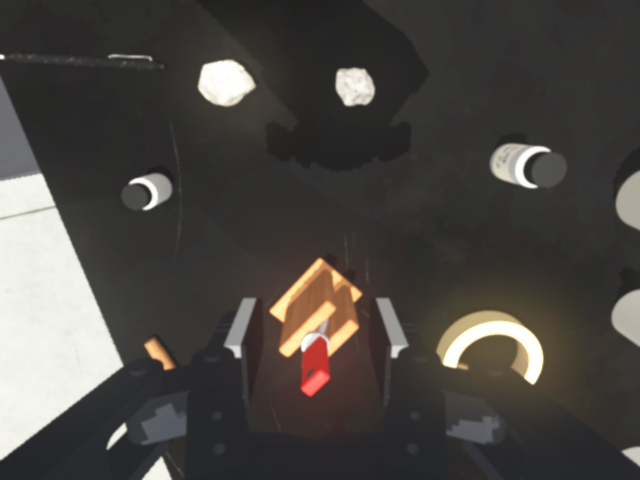

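View pics/s4.png

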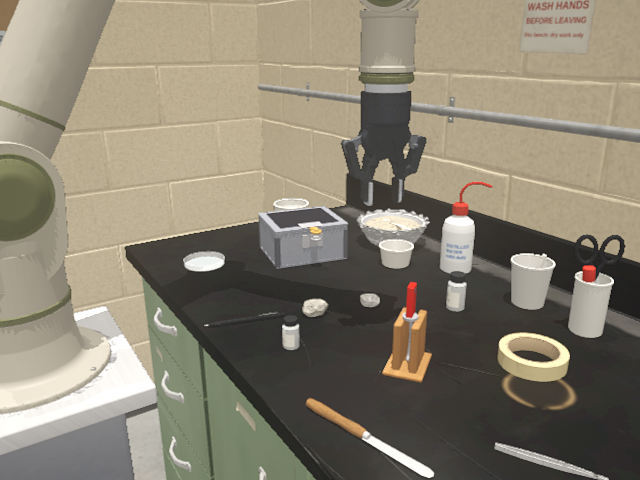

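```bash
python3 -c "
import cv2
a=cv2.imread('pics/w12.png'); cv2.imwrite('pics/w12z.png',cv2.resize(a[245:405,255:375],None,fx=3.75,fy=3.75,interpolation=2))"
```

```text
(no output)
```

View pics/w12z.png

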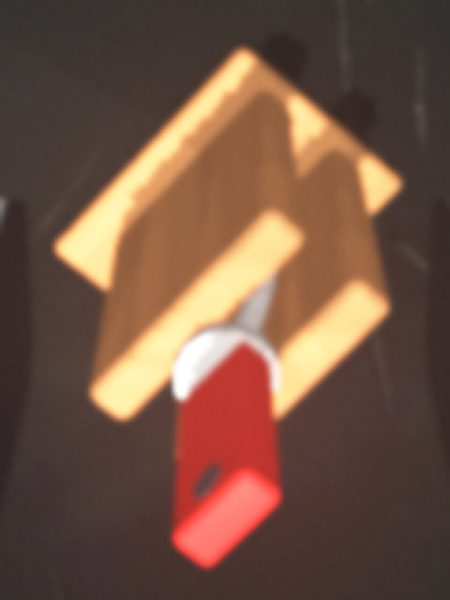

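```bash
cat > pinfit.py <<'E'
from h import *
import pickle
from scipy.optimize import least_squares
np.set_printoptions(precision=4,suppress=True)
im=pickle.load(open('w12.pkl','rb'))
def W(p,L): c,s=np.cos(p[2]),np.sin(p[2]); return np.c_[p[0]+c*L[:,0]-s*L[:,1],p[1]+s*L[:,0]+c*L[:,1],L[:,2]]
z=lambda a:np.array(a)/3.75+[255,245]
uv=z([[172,540],[205,568],[280,495],[248,467]])
L=np.array([[-11,5,137],[-11,-5,137],[11,-5,137],[11,5,137]])/1e3
f=lambda p:np.r_[(proj(im,W(p,L))-uv).ravel()]
R=least_squares(f,[.5,-.32,.6]);print('grip',R.x,np.rad2deg(R.x[2]),R.fun)
e=np.array([onz(im,q,.082) for q in z([[90,395],[270,210],[125,420],[305,240],[275,418],[390,300]])])
for i in (0,2,4):
    d=e[i+1]-e[i]; print('cheek',np.rad2deg(np.arctan2(d[1],d[0])),np.linalg.norm(d),e[i],e[i+1])
b=np.array([onz(im,q,0.0) for q in z([[55,248],[243,47],[402,185]])]);print(b,np.rad2deg(np.arctan2(*(b[1]-b[0])[1::-1])))
S=pickle.load(open('side0.pkl','rb'));
Q=np.array([[0,0,137],[0,0,82],[14.6,0,46],[0,0,11.3]])/1e3
print('side',proj(S,W(R.x,Q)))
print('wristz',(proj(im,W(R.x,Q))-[255,245])*3.75)
E
python3 pinfit.py
```

```text
grip [ 0.495  -0.32    0.6223] 35.65601279118486 [-0.9681 -0.2319  0.5742  0.0788  1.1212  0.3817 -0.7222 -0.2047]
cheek 36.44456227965569 0.061910467121425616 [ 0.4626 -0.3216  0.082 ] [ 0.5124 -0.2849  0.082 ]
cheek 36.08008416505785 0.061344677275575916 [ 0.4689 -0.3298  0.082 ] [ 0.5185 -0.2936  0.082 ]
cheek 37.79847722667104 0.03970568667656922 [ 0.5028 -0.3366  0.082 ] [ 0.5342 -0.3123  0.082 ]
[[ 0.4445 -0.3228  0.    ]
 [ 0.5093 -0.2751  0.    ]
 [ 0.5441 -0.3245  0.    ]] 36.367099148236434
side [[413.1006 284.1779]
 [411.2077 317.6509]
 [412.1523 334.3549]
 [408.8941 358.5619]]
wristz [[225.9881 517.891 ]
 [226.3797 362.516 ]
 [265.8901 245.9225]
 [226.7317 222.8351]]
```

Request:
apply_moves([
  {"travel":[-0.85,0,0],"turn":0,"claw":0},
  {"travel":[-0.85,0,0],"turn":0,"claw":0},
  {"travel":[-0.85,0,0],"turn":0,"claw":0},
  {"travel":[-0.85,0,0],"turn":0,"claw":0},
  {"travel":[-0.85,0,0],"turn":0,"claw":0},
  {"travel":[0,0,0.4],"turn":1,"claw":0},
  {"travel":[0,0,0.4],"turn":1,"claw":0},
  {"travel":[0,0,0.4],"turn":1,"claw":0},
  {"travel":[0,0,0.4],"turn":1,"claw":0},
  {"travel":[0,0,0.4],"turn":1,"claw":0},
])

```text
t: 15.53
tcp_pos: [0.4959, -0.3189, 0.2001]
orientation: [[0.673, 0.739, 0.0], [0.739, -0.673, -0.0], [0.0, 0.0, -1.0]]
wrist_force: [0.4, 0.3, -0.4]
width: 0.0427
```

Request:
apply_moves([
  {"travel":[0,0,0],"turn":1,"claw":0},
  {"travel":[0,0,0],"turn":1,"claw":0},
  {"travel":[0,0,0],"turn":0,"claw":0},
])

```text
t: 15.78
tcp_pos: [0.4959, -0.3186, 0.2]
orientation: [[0.812, 0.584, -0.001], [0.584, -0.812, 0.0], [-0.001, -0.001, -1.0]]
wrist_force: [0.2, 1.1, 0.3]
width: 0.0428
```

```bash
python3 w.py w13 pin;python3 -c "
import cv2
a=cv2.imread('pics/w13.png'); cv2.imwrite('pics/w13z.png',cv2.resize(a[200:440,200:430],None,fx=2.5,fy=2.5,interpolation=2))"
```

```text
15.8333 [ 0.4959 -0.3188  0.2002] [[ 0.8082  0.5888 -0.001 ]
 [ 0.5888 -0.8082 -0.0003]
 [-0.001  -0.0003 -1.    ]] [0.3861 1.2423 0.0034] 0.04273437166691964 [-0.0846  0.6586  0.8903  1.9981 -0.7026  0.8256  0.2696]
pin [(array([316., 250.]), 0.8, array([ 0.4734, -0.337 ,  0.01  ]))]
```

View pics/w13z.png

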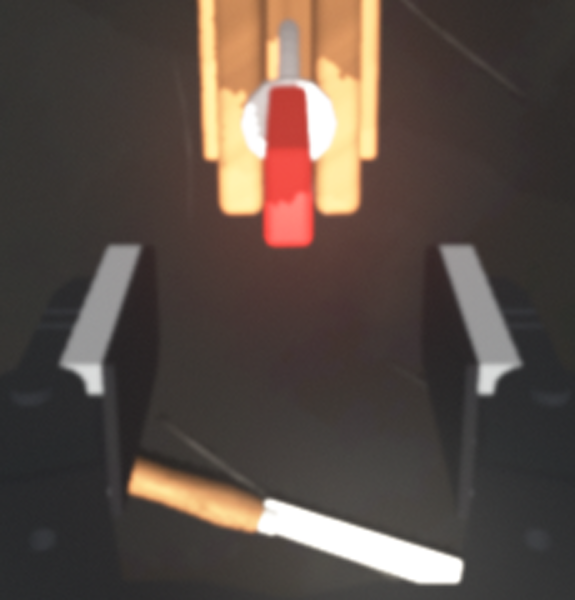

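```bash
cat >> pinfit.py <<'E'
im=pickle.load(open('w13.pkl','rb'))
print(proj(im,W([.495,-.32,.63],L)))
uv=np.array([[306.4,298.4],[324.8,298.4],[324,260],[307.5,260]])
R=least_squares(f,[.495,-.32,.63]);print('grip',R.x,R.fun)
E
python3 pinfit.py | tail -6
```

```text
[226.7317 222.8351]]
[[304.4818 297.7542]
 [323.5983 297.6394]
 [323.5722 257.9808]
 [303.8198 258.1036]]
grip [ 0.4949 -0.3212  0.6202] [-0.3389  0.5827  0.3571  0.6381  1.6065 -0.5268 -1.624  -0.5856]
```

Request:
apply_moves([
  {"travel":[-0.07,0.03,1],"turn":0,"claw":0},
  {"travel":[0,0,1],"turn":0,"claw":0},
  {"travel":[0,0,0.7],"turn":0,"claw":0},
  {"travel":[0,0,0.42],"turn":0,"claw":0},
  {"travel":[0,0,0],"turn":0,"claw":-1},
  {"travel":[0,0,0],"turn":0,"claw":-1},
  {"travel":[0,0,0],"turn":0,"claw":-1},
  {"travel":[0,0,0],"turn":0,"claw":-1},
  {"travel":[0,0,0],"turn":0,"claw":-1},
], force=20)

```text
t: 16.63
tcp_pos: [0.4949, -0.3213, 0.1234]
orientation: [[0.81, 0.587, 0.001], [0.587, -0.81, -0.001], [0.001, 0.001, -1.0]]
wrist_force: [0.5, -0.3, -0.8]
width: 0.0098
```

```bash
python3 w.py w14 pin
```

```text
16.6833 [ 0.4949 -0.3212  0.1233] [[ 0.8097  0.5868  0.0011]
 [ 0.5868 -0.8097 -0.0004]
 [ 0.0007  0.001  -1.    ]] [-0.0485 -0.7434 -0.2772] 0.00969570170872743 [-0.0001  0.743   0.7657  2.0493 -0.8311  0.6881  0.3741]
pin [(array([314., 317.]), 0.83, array([ 0.4546, -0.3514,  0.01  ]))]
```

View pics/w14.png

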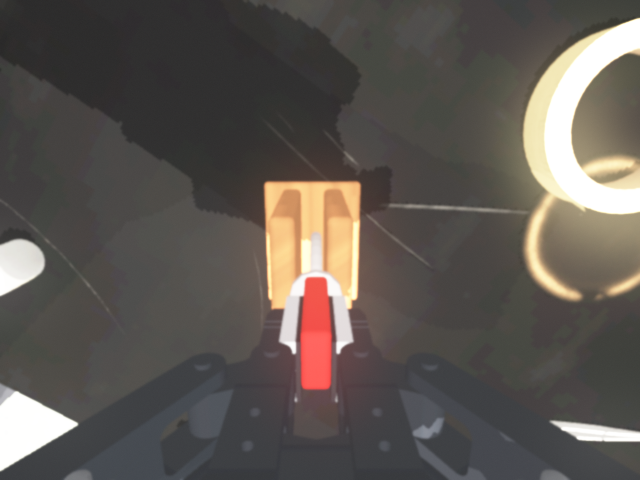

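Request:
apply_moves([
  {"travel":[0,0,-0.5],"turn":0,"claw":-1},
  {"travel":[0,0,-1],"turn":0,"claw":-1},
  {"travel":[0,0,-1],"turn":0,"claw":-1},
  {"travel":[0,0,-1],"turn":0,"claw":-1},
  {"travel":[0,0,0],"turn":0,"claw":-1},
  {"travel":[1,0.5,0],"turn":0,"claw":-1},
  {"travel":[1,0,0],"turn":0,"claw":-1},
  {"travel":[0.4,0,0],"turn":0,"claw":-1},
  {"travel":[0,0,0],"turn":0,"claw":-1},
  {"travel":[0,0,0],"turn":0,"claw":-1},
])

```text
t: 17.57
tcp_pos: [0.55, -0.2958, 0.2101]
orientation: [[0.809, 0.587, -0.001], [0.587, -0.809, -0.0], [-0.001, -0.0, -1.0]]
wrist_force: [-0.6, -0.2, -0.8]
width: 0.0096
```

```bash
python3 w.py w15 pin; python3 -c "
from h import *
i=shot('side','s5')
cv2.imwrite('pics/s5z.png',cv2.resize(cv2.imread('pics/s5.png')[220:400,320:500],None,fx=3.3,fy=3.3,interpolation=2))"
```

```text
17.6167 [ 0.5493 -0.2965  0.2102] [[ 0.8103  0.586  -0.0009]
 [ 0.586  -0.8103 -0.0005]
 [-0.001  -0.0001 -1.    ]] [-0.0088 -0.5875 -0.6107] 0.009786400828871611 [-0.1481  0.6901  0.9054  1.9117 -0.6981  0.8915  0.1692]
pin [(array([317., 317.]), 0.92, array([ 0.473 , -0.3553,  0.01  ]))]
```

View pics/w15.png

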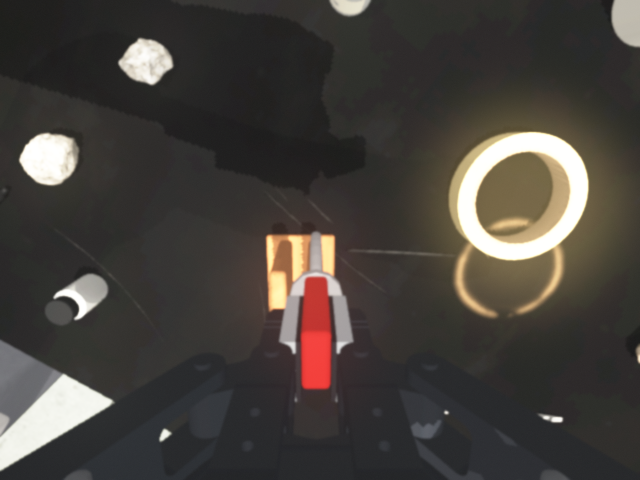

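View pics/s5z.png

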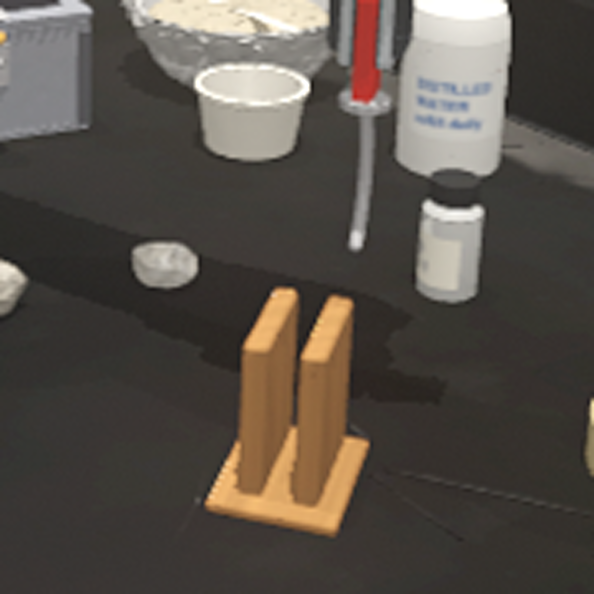

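```bash
python3 - <<'E'
from h import *
import pickle
im=pickle.load(open('w15.pkl','rb')); s=get_obs(); R=np.array(s['orientation'])
for u in ((271,271),(285,271),(268,235),(334,235)): print(R.T@(onz(im,u,.082 if u[1]>250 else 0.012)-s['tcp_pos']))
E
```

```text
[-0.02178745 -0.02961527  0.12832763]
[-0.0217618  -0.01994385  0.12832763]
[-0.01620642 -0.03967102  0.19832468]
[-0.01605476  0.01697407  0.19832468]
```

Request:
apply_moves([
  {"travel":[0,0,0.8],"turn":0,"claw":-1},
  {"travel":[0,0,0.72],"turn":0,"claw":-1},
  {"travel":[-0.7,0,0],"turn":0,"claw":-1},
  {"travel":[-0.3,0,0],"turn":0,"claw":-1},
  {"travel":[-0.46,0,0.07],"turn":0,"claw":-1},
  {"travel":[-0.46,0,0.08],"turn":0,"claw":-1},
  {"travel":[-0.36,0,0.13],"turn":0,"claw":-1},
  {"travel":[-0.36,0,0.16],"turn":0,"claw":-1},
  {"travel":[-0.36,0,0.16],"turn":0,"claw":-1},
])

```text
t: 18.47
tcp_pos: [0.4892, -0.3406, 0.1571]
orientation: [[0.81, 0.586, 0.001], [0.586, -0.81, -0.0], [0.001, 0.001, -1.0]]
wrist_force: [2.2, 0.6, -1.3]
width: 0.0094
```

```bash
python3 w.py w16 pin; python3 -c "
from h import *
i=shot('side','s6')
cv2.imwrite('pics/s6z.png',cv2.resize(cv2.imread('pics/s6.png')[220:400,320:500],None,fx=3.3,fy=3.3,interpolation=2))"
```

```text
18.5167 [ 0.4873 -0.3415  0.1565] [[ 0.8112  0.5848 -0.0006]
 [ 0.5848 -0.8112 -0.0003]
 [-0.0007 -0.0001 -1.    ]] [-0.1021  0.4882 -0.051 ] 0.010055552739716941 [ 0.0036  0.7108  0.82    2.0173 -0.7697  0.7542  0.3546]
pin [(array([314., 274.]), 0.97, array([ 0.4628, -0.3605,  0.01  ]))]
```

View pics/w16.png

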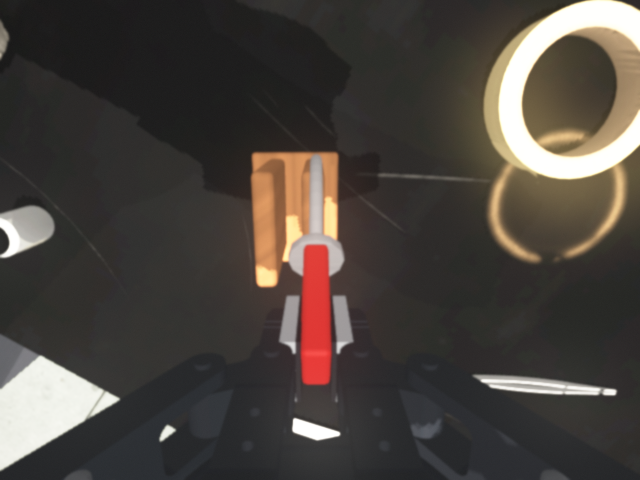

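View pics/s6z.png

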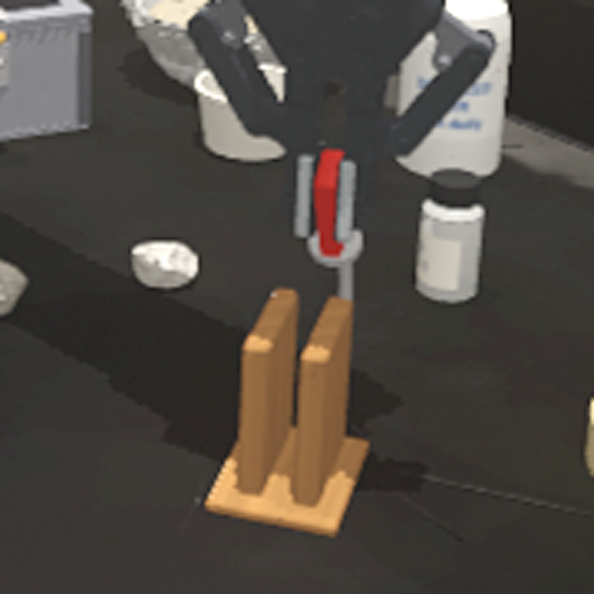

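Request:
apply_moves([
  {"travel":[-0.31,0,0.23],"turn":0,"claw":-1},
  {"travel":[-0.31,0,0.24],"turn":0,"claw":-1},
  {"travel":[-0.31,0,0.24],"turn":0,"claw":-1},
  {"travel":[-0.11,0,0.11],"turn":0,"claw":-1},
  {"travel":[0,0,0],"turn":0,"claw":-1},
])

```text
t: 19.03
tcp_pos: [0.4676, -0.3555, 0.1358]
orientation: [[0.811, 0.586, -0.001], [0.586, -0.811, 0.001], [-0.001, -0.001, -1.0]]
wrist_force: [1.4, 0.5, -0.5]
width: 0.0096
```

```bash
cat > lean.py <<'E'
from h import *
import pickle,sys
np.set_printoptions(precision=4,suppress=True)
# pin points in tool frame (tool x = pin x, tool y = -pin y, tool z down), lean th (top to -x), g= local z of TCP
def pinpts(P,th,g=.0413,xo=0.0):
    P=np.atleast_2d(P); x,z=P[:,0]-xo,P[:,2]-g
    c,s=np.cos(th),np.sin(th)
    X=c*x-s*z; Z=s*x+c*z
    return np.c_[X,-P[:,1],-Z]
def timg(im,P): # project tool-frame points in wrist image
    T=np.array(im['T_tool_cam']); c=(P-T[:3,3])@T[:3,:3]*[1,-1,-1]; u=c@np.array(im['K']).T; return u[:,:2]/u[:,2:]
KEY=np.array([[-.011,0,.055],[.011,0,.055],[.012,0,.005],[0,.012,.002],[0,-.012,.002],[0,0,-.0707],[.003*.7+.0,0,-.0707-.002]])
if __name__=='__main__':
    im=pickle.load(open(sys.argv[1]+'.pkl','rb'))
    for d in map(float,sys.argv[2:]): print(d,timg(im,pinpts(KEY,np.deg2rad(d))).round(0).tolist())
E
python3 w.py w17 pin; python3 lean.py w17 -0 30 35 40 45 50 ;python3 -c "
import cv2
cv2.imwrite('pics/w17z.png',cv2.resize(cv2.imread('pics/w17.png')[80:400,220:420],None,fx=1.8,fy=1.8,interpolation=2))"
```

```text
19.0833 [ 0.4678 -0.3555  0.1361] [[ 0.8104  0.5859 -0.0012]
 [ 0.5859 -0.8104  0.0004]
 [-0.0007 -0.001  -1.    ]] [ 0.2011  1.4572 -1.2122] 0.00953342561156126 [ 0.0628  0.7243  0.7808  2.046  -0.801   0.7062  0.4224]
pin [(array([316., 248.]), 0.56, array([ 0.4636, -0.3602,  0.01  ]))]
-0.0 [[311.0, 393.0], [311.0, 335.0], [312.0, 273.0], [286.0, 295.0], [339.0, 295.0], [313.0, 246.0], [313.0, 242.0]]
30.0 [[311.0, 392.0], [311.0, 364.0], [312.0, 245.0], [284.0, 258.0], [340.0, 258.0], [313.0, 158.0], [313.0, 153.0]]
35.0 [[311.0, 390.0], [311.0, 369.0], [312.0, 241.0], [283.0, 253.0], [340.0, 253.0], [313.0, 144.0], [313.0, 138.0]]
40.0 [[311.0, 388.0], [311.0, 373.0], [312.0, 239.0], [283.0, 249.0], [341.0, 249.0], [313.0, 129.0], [312.0, 123.0]]
45.0 [[311.0, 386.0], [311.0, 377.0], [311.0, 237.0], [282.0, 245.0], [341.0, 245.0], [312.0, 114.0], [312.0, 107.0]]
50.0 [[311.0, 384.0], [311.0, 380.0], [311.0, 236.0], [282.0, 241.0], [342.0, 241.0], [312.0, 99.0], [312.0, 92.0]]
```

View pics/w17.png

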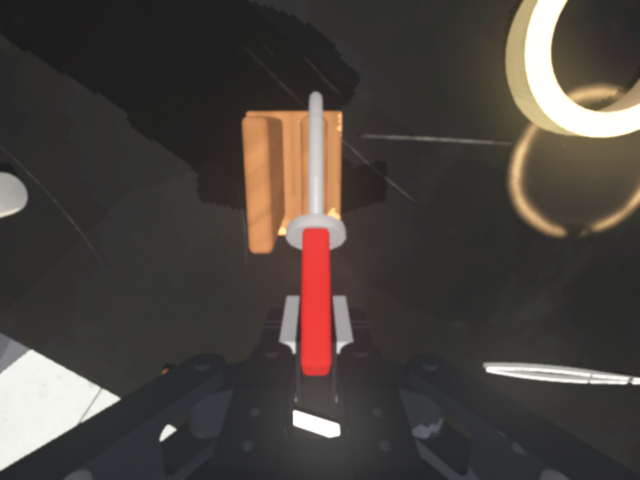

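Request:
apply_moves([
  {"travel":[0.1,0,-0.6],"turn":0,"claw":-1},
  {"travel":[0,0,-0.9],"turn":0,"claw":-1},
  {"travel":[0,0,-0.9],"turn":-1,"claw":-1},
  {"travel":[0,0,-0.9],"turn":-1,"claw":-1},
  {"travel":[0,0,-0.7],"turn":-1,"claw":-1},
  {"travel":[0,0,0],"turn":-1,"claw":-1},
  {"travel":[0,0,0],"turn":-1,"claw":-1},
  {"travel":[0,0,0],"turn":-1,"claw":-1},
  {"travel":[0,0,0],"turn":-1,"claw":-1},
])

```text
t: 19.88
tcp_pos: [0.4703, -0.354, 0.2369]
orientation: [[0.204, 0.979, -0.0], [0.979, -0.204, -0.001], [-0.001, 0.0, -1.0]]
wrist_force: [-0.0, -0.4, -1.3]
width: 0.0095
```

Request:
apply_moves([
  {"travel":[0.6,0,0],"turn":0,"claw":-1},
  {"travel":[0.9,0.1,0],"turn":0,"claw":-1},
  {"travel":[1,0.1,0],"turn":0,"claw":-1},
  {"travel":[1,0.1,0],"turn":0,"claw":-1},
  {"travel":[1,0.1,0],"turn":0,"claw":-1},
  {"travel":[1,0.1,0],"turn":0,"claw":-1},
  {"travel":[1,0.1,0],"turn":0,"claw":-1},
  {"travel":[1,0.1,0],"turn":0,"claw":-1},
  {"travel":[1,0.1,0],"turn":0,"claw":-1},
  {"travel":[1,0.1,0],"turn":0,"claw":-1},
])

```text
t: 20.72
tcp_pos: [0.5424, -0.1255, 0.2367]
orientation: [[0.21, 0.978, -0.0], [0.978, -0.21, -0.001], [-0.001, 0.0, -1.0]]
wrist_force: [0.4, -0.6, -1.1]
width: 0.0098
```

Request:
apply_moves([
  {"travel":[1,0.1,0],"turn":0,"claw":-1},
  {"travel":[1,0,0],"turn":0,"claw":-1},
  {"travel":[1,0,0],"turn":0,"claw":-1},
  {"travel":[0.9,0,0],"turn":0,"claw":-1},
  {"travel":[0.7,0,0],"turn":0,"claw":-1},
  {"travel":[0.5,0,0],"turn":0,"claw":-1},
  {"travel":[0,0,0],"turn":0,"claw":-1},
  {"travel":[0,0,0],"turn":0,"claw":-1},
])

```text
t: 21.38
tcp_pos: [0.5714, -0.0024, 0.2366]
orientation: [[0.209, 0.978, -0.0], [0.978, -0.209, -0.001], [-0.001, 0.0, -1.0]]
wrist_force: [-0.0, 0.2, -0.4]
width: 0.0099
```

```bash
python3 w.py w18 pin; python3 loc.py; python3 -c "
from h import *
i=shot('side','s7')
cv2.imwrite('pics/s7z.png',cv2.resize(cv2.imread('pics/s7.png')[140:300,220:420],None,fx=4,fy=3.7,interpolation=2))"
```

```text
21.4333 [ 0.5713 -0.0033  0.2367] [[ 0.2102  0.9777  0.    ]
 [ 0.9777 -0.2102 -0.001 ]
 [-0.001   0.0002 -1.    ]] [-0.7765 -1.2775 -0.1916] 0.009824688526195712 [-0.6104  0.5345  0.7742  2.0019 -0.5136  0.8082  0.2489]
pin [(array([314., 249.]), 0.59, array([ 0.5622, -0.0424,  0.01  ]))]
t 21.4833 local [-0.2013 -0.0017  0.2368] toolx in case deg 0.008152729292901228 tilt [-0.0008  0.0003] F [ 0.0041  0.613  -0.9597] w 0.009549377950305827 j [-0.6098  0.5343  0.7744  2.0019 -0.5137  0.8082  0.2488]
```

View pics/w18.png

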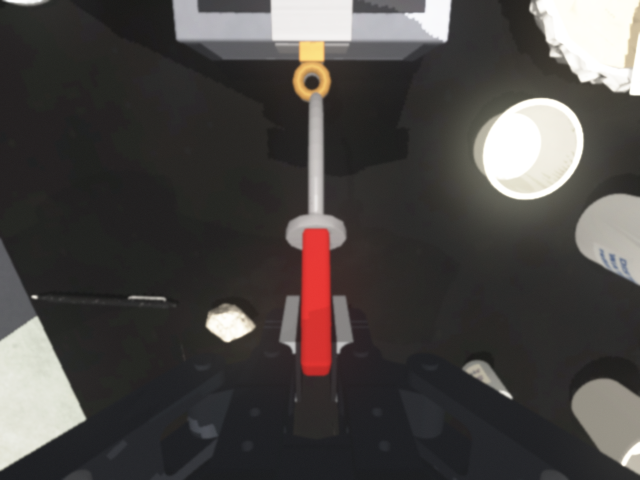

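View pics/s7z.png

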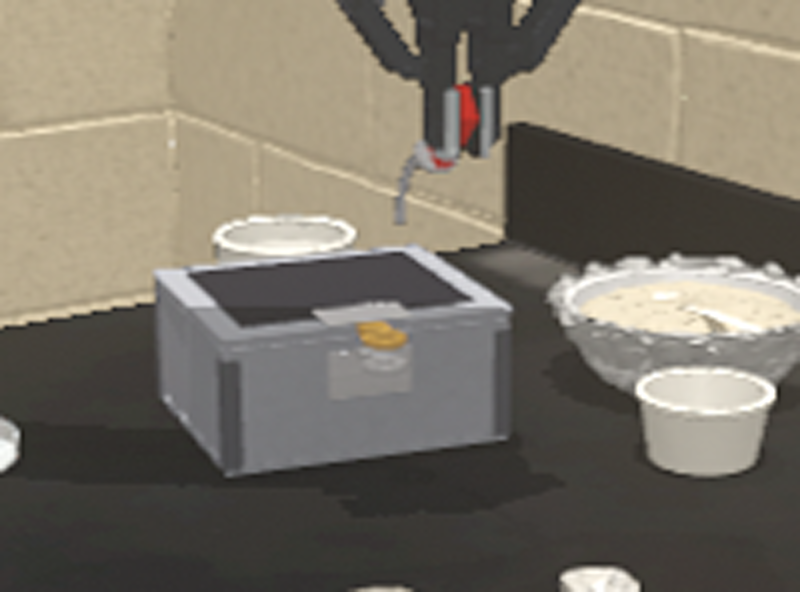

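```bash
cat > est.py <<'E'
from lean import *
import sys
f=sys.argv[1]; rowtip=float(sys.argv[2]); ring=(float(sys.argv[3]),float(sys.argv[4])); zr=float(sys.argv[5]) if len(sys.argv)>5 else .086
im=pickle.load(open(f+'.pkl','rb'))
a=np.deg2rad(np.linspace(-45,45,91)); arc=lambda r:np.c_[-.0354+r*np.cos(a),0*a,-.0354+r*np.sin(a)]
for dr in (0,8):
    best=min(np.arange(20,70,.25),key=lambda d:abs(timg(im,pinpts(arc(.053),np.deg2rad(d)))[:,1].min()-rowtip-dr))
    tip=pinpts([[0,0,-.0707]],np.deg2rad(best))[0]
    s=get_obs();R=np.array(s['orientation']);rw=R.T@(onz(im,(ring[0],ring[1]+dr),zr)-s['tcp_pos'])
    print('rowoff',dr,'lean',best,'tip',tip*1e3,'ring',rw*1e3,'need',(rw-tip)*1e3)
E
python3 est.py w18 94 312 81
python3 -c "
import cv2
cv2.imwrite('pics/w18z.png',cv2.resize(cv2.imread('pics/w18.png')[40:260,260:370],None,fx=5,fy=2.7,interpolation=2))"
```

```text
rowoff 0 lean 48.5 tip [83.883  -0.     74.2134] ring [101.0737  -1.9291 150.741 ] need [17.1906 -1.9291 76.5275]
rowoff 8 lean 46.0 tip [80.5661 -0.     77.8017] ring [ 96.2142  -1.9297 150.7439] need [15.6482 -1.9297 72.9421]
```

View pics/w18z.png

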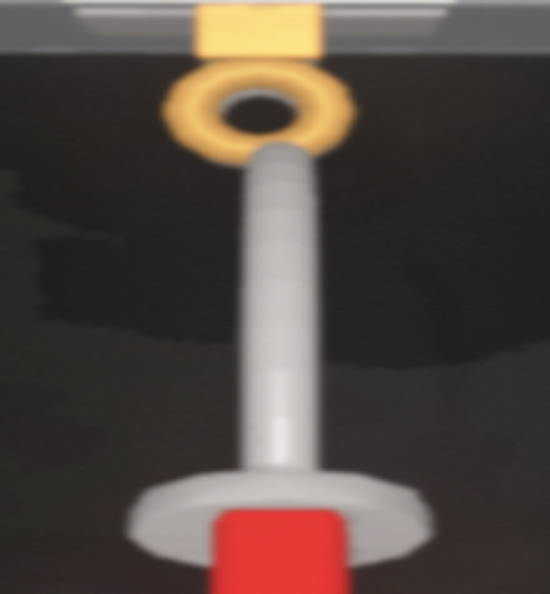

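Request:
apply_moves([
  {"travel":[0.33,-0.1,0.6],"turn":0,"claw":-1},
  {"travel":[0.33,0,0.7],"turn":0,"claw":-1},
  {"travel":[0,0,0.7],"turn":0,"claw":-1},
  {"travel":[0,0,0.5],"turn":0,"claw":-1},
  {"travel":[0,0,0],"turn":0,"claw":-1},
  {"travel":[0,0,0],"turn":0,"claw":-1},
])

```text
t: 22.03
tcp_pos: [0.5723, 0.0132, 0.174]
orientation: [[0.211, 0.977, -0.001], [0.977, -0.211, -0.001], [-0.001, -0.001, -1.0]]
wrist_force: [-0.0, -0.1, -1.0]
width: 0.0097
```

```bash
python3 w.py w19; python3 loc.py; python3 -c "
from h import *
i=shot('side','s8')
cv2.imwrite('pics/s8z.png',cv2.resize(cv2.imread('pics/s8.png')[160:260,270:370],None,fx=5.5,fy=5.5,interpolation=2))
cv2.imwrite('pics/w19z.png',cv2.resize(cv2.imread('pics/w19.png')[40:260,260:370],None,fx=5,fy=2.7,interpolation=2))"
```

```text
22.0833 [0.5728 0.0133 0.1746] [[ 0.2112  0.9774  0.0004]
 [ 0.9774 -0.2112 -0.0004]
 [-0.0004  0.0004 -1.    ]] [ 0.5589  0.949  -0.9068] 0.009828022589044957 [-0.5739  0.6106  0.688   2.0504 -0.6082  0.6899  0.2987]
t 22.0833 local [-0.1844  0.0004  0.1746] toolx in case deg 0.0009122754276444135 tilt [-0.0004  0.0004] F [ 1.0456 -0.3459 -0.9068] w 0.009828022589044957 j [-0.5739  0.6106  0.688   2.0504 -0.6082  0.6899  0.2987]
```

View pics/w19z.png

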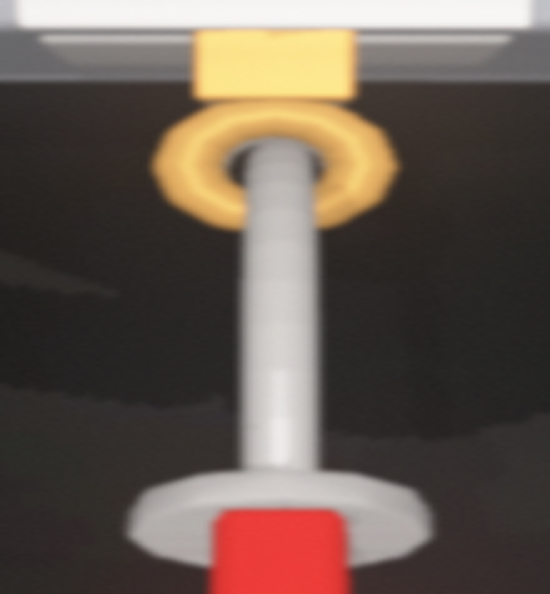

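View pics/s8z.png

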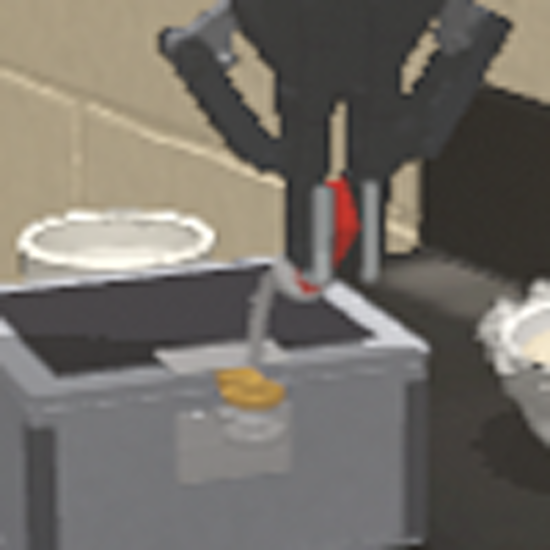

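```bash
python3 est.py w19 90.7 315.2 100.5; python3 est.py w19 90.7 315.2 100.5 .088
```

```text
rowoff 0 lean 49.5 tip [85.1655 -0.     72.7382] ring [84.1713  0.0027 88.9247] need [-0.9941  0.0027 16.1865]
rowoff 8 lean 47.0 tip [81.9116 -0.     76.3838] ring [80.3175 -0.0015 88.9246] need [-1.5941 -0.0015 12.5408]
rowoff 0 lean 49.5 tip [85.1655 -0.     72.7382] ring [84.0753  0.01   86.9247] need [-1.0902  0.01   14.1865]
rowoff 8 lean 47.0 tip [81.9116 -0.     76.3838] ring [80.2581  0.0058 86.9246] need [-1.6536  0.0058 10.5408]
```

Request:
apply_moves([
  {"travel":[-0.04,-0.02,0.2],"turn":0,"claw":-1},
  {"travel":[0,0,0.25],"turn":0,"claw":-1},
  {"travel":[0,0,0.2],"turn":0,"claw":-1},
  {"travel":[0,0,0.2],"turn":0,"claw":-1},
  {"travel":[0,0,0],"turn":0,"claw":-1},
])

```text
t: 22.55
tcp_pos: [0.5715, 0.0138, 0.1518]
orientation: [[0.209, 0.978, -0.001], [0.978, -0.209, -0.0], [-0.0, -0.001, -1.0]]
wrist_force: [-1.0, 0.4, -1.5]
width: 0.0095
```

```bash
python3 w.py w20; python3 loc.py; python3 -c "
from h import *
i=shot('side','s9')
a=cv2.resize(cv2.imread('pics/s9.png')[160:260,270:370],(400,400),interpolation=2)
b=cv2.resize(cv2.imread('pics/w20.png')[40:260,240:390],(400,587),interpolation=2)[:400]
cv2.imwrite('pics/c20.png',np.hstack([a,b]))"
```

```text
22.6 [0.5716 0.0136 0.1522] [[ 0.2096  0.9778 -0.001 ]
 [ 0.9778 -0.2096 -0.0001]
 [-0.0003 -0.0009 -1.    ]] [-0.1535  0.1739 -0.937 ] 0.009502447342778674 [-0.5493  0.6371  0.6516  2.0672 -0.642   0.6464  0.328 ]
t 22.6 local [-0.1844  0.0016  0.1522] toolx in case deg 0.09297631299869773 tilt [-0.0003 -0.0009] F [ 0.1375  0.1867 -0.937 ] w 0.009502447342778674 j [-0.5493  0.6371  0.6516  2.0672 -0.642   0.6464  0.328 ]
```

View pics/c20.png

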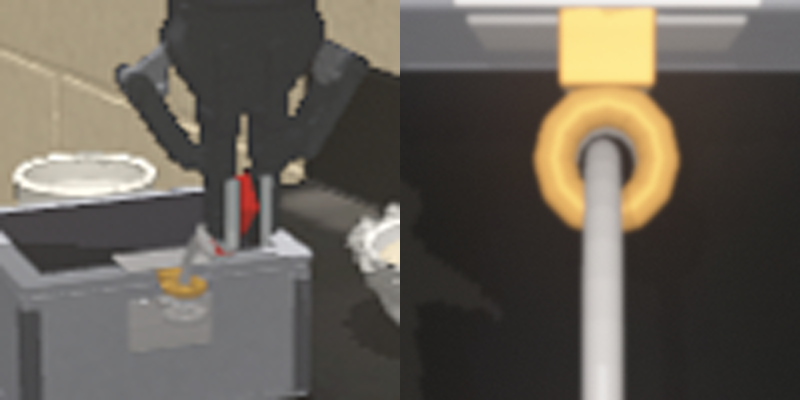

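```bash
python3 -c "
import numpy as np
for t in [49,44,39,34,29,24,19,14,9,4,-1,-6,-11,-16,-20,-24]:
    a=np.deg2rad(65.2+t);print(t,round(-150+84.5*np.cos(a),1),round(76.5+84.5*np.sin(a),1))"
```

```text
49 -184.6 153.6
44 -177.8 156.3
39 -170.7 158.4
34 -163.5 159.9
29 -156.2 160.8
24 -148.8 161.0
19 -141.5 160.6
14 -134.2 159.5
9 -127.0 157.8
4 -120.0 155.5
-1 -113.2 152.6
-6 -106.7 149.1
-11 -100.6 145.0
-16 -94.8 140.5
-20 -90.5 136.5
-24 -86.4 132.2
```

Request:
apply_moves([
  {"travel":[0.26,0.03,-0.16],"turn":0,"claw":-1},
  {"travel":[0.28,0,-0.08],"turn":0,"claw":-1},
  {"travel":[0.29,0,-0.06],"turn":0,"claw":-1},
  {"travel":[0.29,0,-0.04],"turn":0,"claw":-1},
  {"travel":[0,0,0],"turn":0,"claw":-1},
])

```text
t: 23.07
tcp_pos: [0.5787, 0.0415, 0.1619]
orientation: [[0.209, 0.978, 0.0], [0.978, -0.209, -0.0], [-0.0, 0.0, -1.0]]
wrist_force: [-0.9, -1.7, -3.1]
width: 0.0094
```

```bash
cat > chk.sh <<'E'
python3 w.py w$1; python3 loc.py; python3 -c "
from h import *
i=shot('side','s$1')
a=cv2.resize(cv2.imread('pics/s$1.png')[160:260,270:370],(400,400),interpolation=2)
b=cv2.resize(cv2.imread('pics/w$1.png')[40:400,215:415],(400,720),interpolation=2)
b=cv2.resize(b,(333,600));a=cv2.copyMakeBorder(a,0,200,0,0,0)
cv2.imwrite('pics/c$1.png',np.hstack([a,b]))"
E
bash chk.sh 21
```

```text
23.1167 [0.5786 0.0413 0.1616] [[ 0.2086  0.978   0.0002]
 [ 0.978  -0.2086 -0.0003]
 [-0.0003  0.0002 -1.    ]] [-0.7009 -1.9245 -2.43  ] 0.009867670395495338 [-0.6074  0.6353  0.673   2.0435 -0.6315  0.6765  0.2712]
t 23.1167 local [-0.1558  0.0006  0.1616] toolx in case deg 0.15125627175541645 tilt [-0.0003  0.0002] F [-2.0291  0.2786 -2.43  ] w 0.009867670395495338 j [-0.6074  0.6353  0.673   2.0435 -0.6315  0.6765  0.2712]
```

View pics/c21.png

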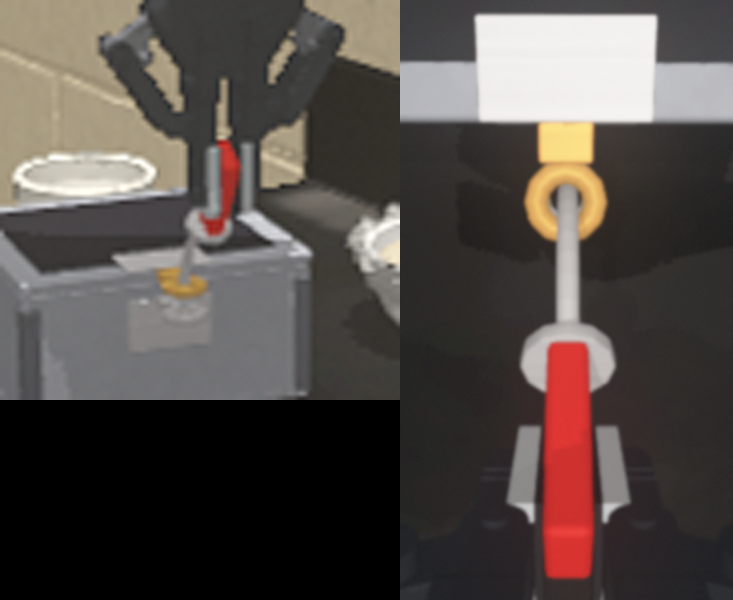

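Request:
apply_moves([
  {"travel":[0.29,0,-0.01],"turn":0,"claw":-1},
  {"travel":[0.29,0,0.02],"turn":0,"claw":-1},
  {"travel":[0.29,0,0.05],"turn":0,"claw":-1},
  {"travel":[0,0,0],"turn":0,"claw":-1},
])

```text
t: 23.5
tcp_pos: [0.5831, 0.063, 0.1596]
orientation: [[0.209, 0.978, -0.0], [0.978, -0.209, 0.0], [-0.0, -0.0, -1.0]]
wrist_force: [-1.2, -0.9, -3.0]
width: 0.0094
```

```bash
bash chk.sh 22
```

```text
23.55 [0.583  0.0626 0.1597] [[ 0.2089  0.9779 -0.0004]
 [ 0.9779 -0.2089  0.0002]
 [ 0.0001 -0.0004 -1.    ]] [-0.8895 -0.979  -2.0267] 0.009654834045887687 [-0.6403  0.6454  0.6743  2.0304 -0.6371  0.6837  0.2385]
t 23.55 local [-0.1341  0.0008  0.1597] toolx in case deg 0.13447101165814418 tilt [ 0.0001 -0.0004] F [-1.1448  0.6626 -2.0267] w 0.009654834045887687 j [-0.6403  0.6454  0.6743  2.0304 -0.6371  0.6837  0.2385]
```

View pics/c22.png

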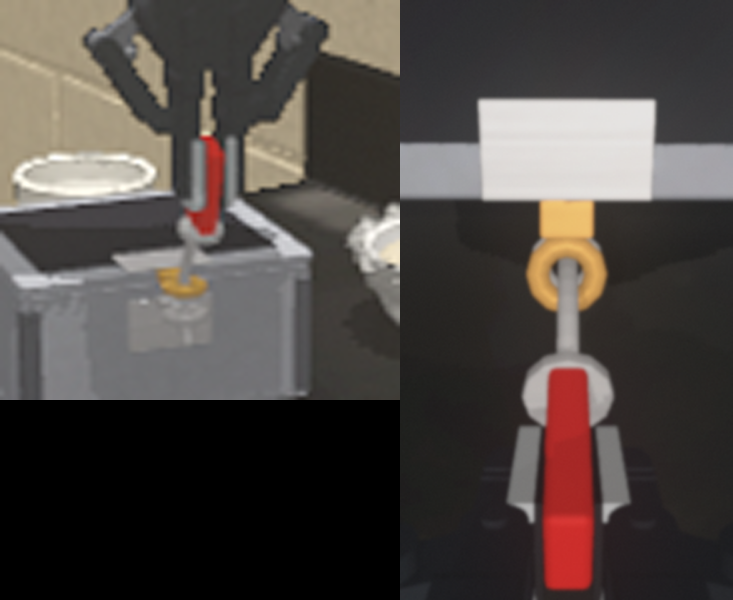

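Request:
apply_moves([
  {"travel":[0.29,0,0.07],"turn":0,"claw":-1},
  {"travel":[0.28,0,0.09],"turn":0,"claw":-1},
  {"travel":[0.27,0,0.12],"turn":0,"claw":-1},
  {"travel":[0,0,0],"turn":0,"claw":-1},
])

```text
t: 23.93
tcp_pos: [0.5873, 0.0833, 0.1523]
orientation: [[0.209, 0.978, -0.001], [0.978, -0.209, -0.0], [-0.0, -0.001, -1.0]]
wrist_force: [-0.7, -1.4, -1.8]
width: 0.0096
```

```bash
bash chk.sh 23
```

```text
23.9833 [0.5873 0.083  0.1526] [[ 0.2091  0.9779 -0.0004]
 [ 0.9779 -0.2091  0.0001]
 [-0.     -0.0005 -1.    ]] [ 0.3371 -0.4068 -0.2775] 0.010035474449525251 [-0.6658  0.6621  0.668   2.0196 -0.6496  0.6813  0.2134]
t 23.9833 local [-0.1132  0.0009  0.1526] toolx in case deg 0.12037336317770912 tilt [-0.     -0.0005] F [-0.3264 -0.4154 -0.2775] w 0.010035474449525251 j [-0.6658  0.6621  0.668   2.0196 -0.6496  0.6813  0.2134]
```

View pics/c23.png

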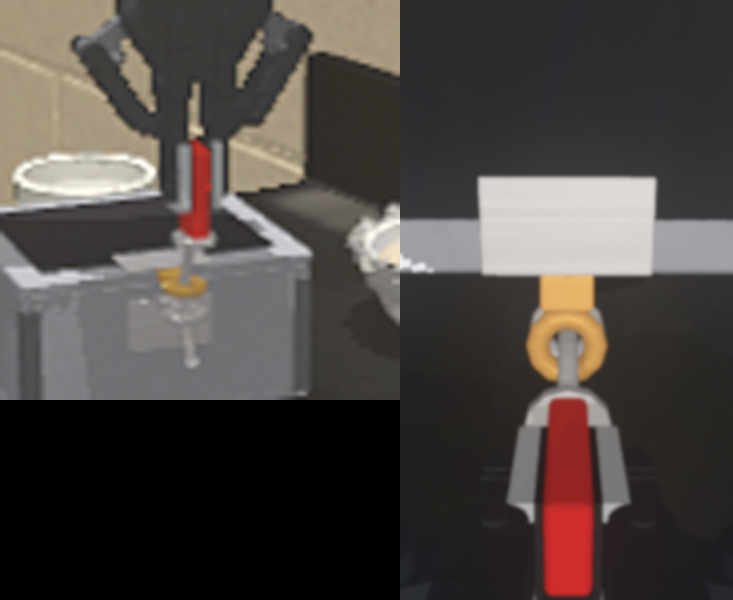

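Request:
apply_moves([
  {"travel":[0.26,0,0.14],"turn":0,"claw":-1},
  {"travel":[0.24,0,0.16],"turn":0,"claw":-1},
  {"travel":[0.23,0,0.18],"turn":0,"claw":-1},
  {"travel":[0.17,0,0.16],"turn":0,"claw":-1},
  {"travel":[0,0,0],"turn":0,"claw":-1},
])

```text
t: 24.45
tcp_pos: [0.592, 0.1056, 0.1357]
orientation: [[0.209, 0.978, -0.001], [0.978, -0.209, -0.0], [-0.0, -0.001, -1.0]]
wrist_force: [-0.1, -2.0, -1.8]
width: 0.0097
```

```bash
bash chk.sh 24
```

```text
24.5 [0.592  0.1054 0.136 ] [[ 0.2088  0.978  -0.0008]
 [ 0.978  -0.2088 -0.    ]
 [-0.0002 -0.0008 -1.    ]] [-0.7203  0.2117 -1.1845] 0.009651281861967523 [-0.6843  0.6913  0.6483  2.0107 -0.6748  0.6642  0.1962]
t 24.5 local [-0.0904  0.001   0.136 ] toolx in case deg 0.1407322490143766 tilt [-0.0002 -0.0008] F [ 0.0548  0.7487 -1.1845] w 0.009651281861967523 j [-0.6843  0.6913  0.6483  2.0107 -0.6748  0.6642  0.1962]
```

View pics/c24.png

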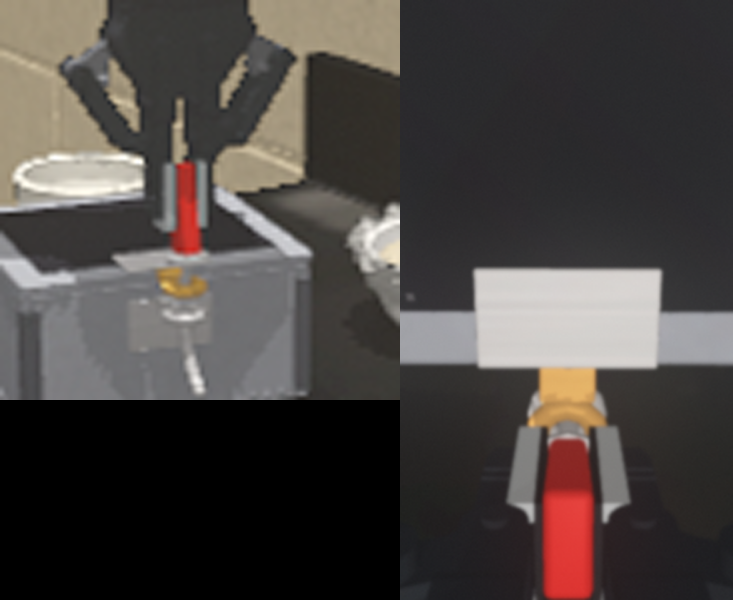

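Request:
apply_moves([
  {"travel":[0.16,0,0.17],"turn":0,"claw":-1},
  {"travel":[0,0,0],"turn":0,"claw":-1},
  {"travel":[0,0,0],"turn":0,"claw":-1},
])

```text
t: 24.8
tcp_pos: [0.5928, 0.1087, 0.1322]
orientation: [[0.209, 0.978, -0.001], [0.978, -0.209, -0.0], [-0.0, -0.001, -1.0]]
wrist_force: [-1.0, -2.4, -1.8]
width: 0.0096
```

```bash
bash chk.sh 25
```

```text
24.85 [0.5928 0.1087 0.1324] [[ 0.2095  0.9778 -0.0004]
 [ 0.9778 -0.2095  0.0001]
 [-0.     -0.0005 -1.    ]] [-1.2261 -2.3074 -1.7708] 0.009523744149954057 [-0.6858  0.6972  0.6436  2.0098 -0.6807  0.6592  0.1947]
t 24.85 local [-0.087   0.0009  0.1324] toolx in case deg 0.09810185999573116 tilt [-0.     -0.0005] F [-2.5143  0.7111 -1.7708] w 0.009523744149954057 j [-0.6858  0.6972  0.6436  2.0098 -0.6807  0.6592  0.1947]
```

View pics/c25.png

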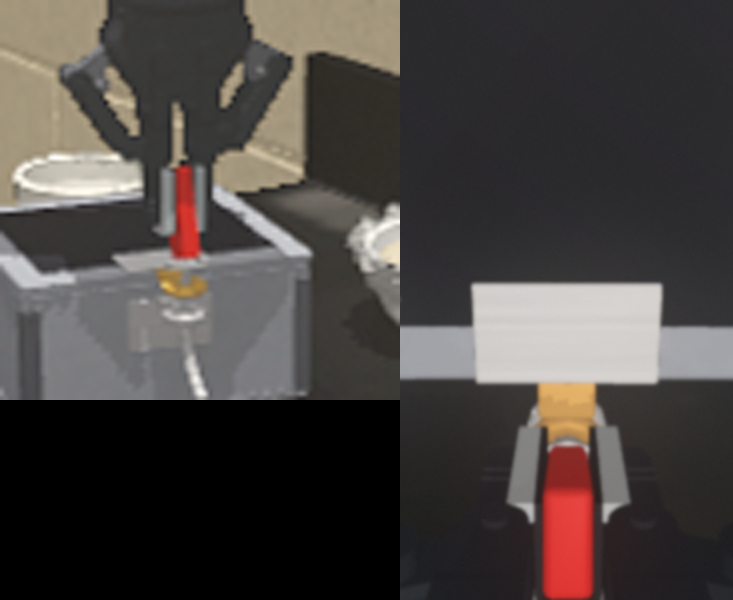

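Request:
apply_moves([
  {"travel":[0,0,0],"turn":0,"claw":-0.3},
  {"travel":[0,0,0],"turn":0,"claw":0},
  {"travel":[0,0,0],"turn":0,"claw":0},
  {"travel":[0,0,0],"turn":0,"claw":0},
  {"travel":[0,0,0],"turn":0,"claw":0},
  {"travel":[0,0,-0.5],"turn":0,"claw":0},
  {"travel":[0,0,-1],"turn":0,"claw":0},
  {"travel":[0,0,-1],"turn":0,"claw":0},
  {"travel":[0,0,-1],"turn":0,"claw":0},
  {"travel":[0,0,-1],"turn":0,"claw":0},
])

```text
t: 25.73
tcp_pos: [0.5929, 0.1082, 0.2472]
orientation: [[0.21, 0.978, 0.0], [0.978, -0.21, -0.0], [-0.0, 0.0, -1.0]]
wrist_force: [-0.6, 2.0, -0.2]
width: 0.0429
```

Request:
apply_moves([
  {"travel":[-0.5,0,-1],"turn":0,"claw":0},
  {"travel":[-1,0,0],"turn":0,"claw":0},
  {"travel":[-1,0,0],"turn":0,"claw":0},
  {"travel":[0,0,0],"turn":0,"claw":0},
  {"travel":[0,0,0],"turn":0,"claw":0},
])

```text
t: 26.15
tcp_pos: [0.5797, 0.0459, 0.2713]
orientation: [[0.212, 0.977, 0.001], [0.977, -0.212, 0.001], [0.001, 0.001, -1.0]]
wrist_force: [0.2, -0.4, -0.8]
width: 0.0426
```

```bash
bash chk.sh 26; python3 -c "
from h import *
i=shot('scene','s26b')
a=cv2.resize(cv2.imread('pics/s26.png')[185:265,270:370],(500,400),interpolation=2)
b=cv2.resize(cv2.imread('pics/w26.png')[100:400,215:415],(270,400),interpolation=2)
cv2.imwrite('pics/d26.png',np.hstack([a,b]))"
```

```text
26.2 [0.5799 0.0473 0.2709] [[ 0.2107  0.9776  0.0007]
 [ 0.9776 -0.2107  0.0008]
 [ 0.0009  0.0005 -1.    ]] [ 0.2195  0.9954 -0.9143] 0.04272014933897659 [-0.7268  0.513   0.824   1.9454 -0.483   0.8901  0.1346]
t 26.2 local [-0.1497  0.0006  0.2709] toolx in case deg 0.031589588823450615 tilt [0.0009 0.0005] F [ 1.0193 -0.0044 -0.9143] w 0.04272014933897659 j [-0.7268  0.513   0.824   1.9454 -0.483   0.8901  0.1346]
```

View pics/d26.png

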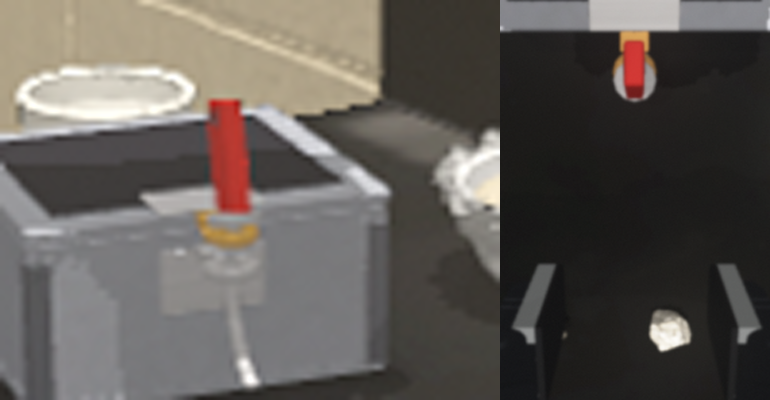

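View pics/w26.png

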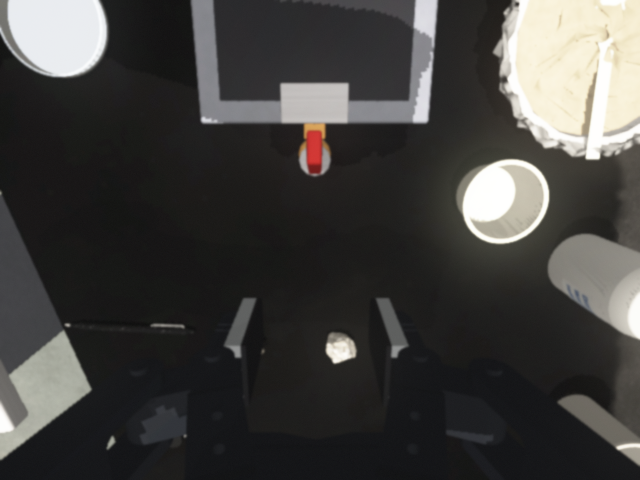

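View pics/s26b.png

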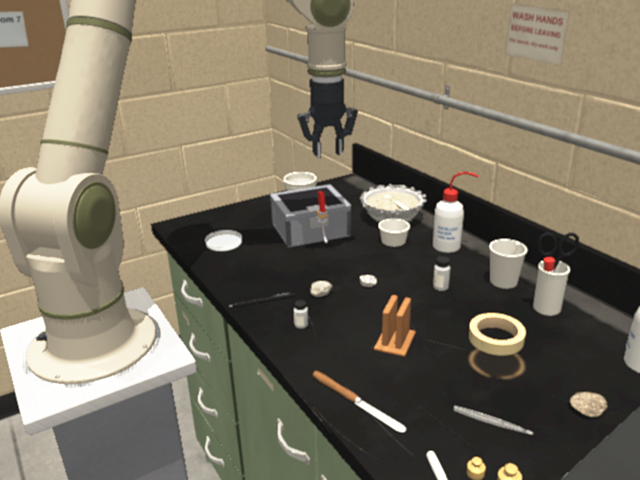

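```bash
python3 - <<'E'
from loc import *
import pickle
D=get_image('side'); cv2.imwrite('pics/s27.png',D['color'][:,:,::-1])
S=get_image('scene'); im=pickle.load(open('w26.pkl','rb'))
a=cv2.resize(cv2.imread('pics/s27.png')[185:275,280:360],None,fx=6.6,fy=6.6,interpolation=2); cv2.imwrite('pics/s27z.png',a)
def w(x,y,z): return np.r_[C+ex*x+ey*y,z]
for th in (-10,-16,-20,-24,-28):
    t=np.deg2rad(th); c,s=np.cos(t),np.sin(t)
    P=[(0,0,.055),(-.012,0,0),(.012,0,0),(0,0,-.0707)]
    q=[]
    for x,y,z in P:
        x+=.0354;z+=.0354
        q.append(w(-.15+c*x-s*z,0,.0765+s*x+c*z))
    print(th,'side',proj(D,q).round(1).tolist(),'wrist',proj(im,q).round(1).tolist(), 'collar z',(q[1][2],q[2][2]))
print(get_obs()['t'])
E
```

```text
-10 side [[316.9, 198.1], [320.5, 224.1], [316.7, 222.8], [320.7, 255.4]] wrist [[314.7, 162.0], [314.9, 184.5], [314.8, 151.3], [315.0, 173.0]] collar z (np.float64(0.10729882709922599), np.float64(0.10313127083521967))
-16 side [[315.6, 199.7], [320.0, 225.1], [316.3, 224.9], [321.4, 257.3]] wrist [[314.7, 146.9], [314.9, 179.8], [314.8, 147.3], [315.0, 177.5]] collar z (np.float64(0.1040787499100987), np.float64(0.09746345337049073))
-20 side [[314.7, 201.0], [319.7, 225.9], [316.1, 226.5], [321.9, 258.4]] wrist [[314.7, 137.6], [314.9, 176.8], [314.8, 145.2], [315.0, 180.6]] collar z (np.float64(0.1017618474220005), np.float64(0.09355336398218447))
-24 side [[314.0, 202.5], [319.4, 226.7], [316.0, 228.0], [322.4, 259.5]] wrist [[314.7, 129.0], [314.9, 174.2], [314.9, 143.4], [315.1, 183.8]] collar z (np.float64(0.09932187175257434), np.float64(0.08956019231875514))
-28 side [[313.3, 204.2], [319.2, 227.6], [315.9, 229.7], [323.0, 260.5]] wrist [[314.7, 121.3], [314.9, 171.7], [314.9, 142.1], [315.1, 187.1]] collar z (np.float64(0.09677071021801617), np.float64(0.08550339271115479))
26.4
```

View pics/s27z.png

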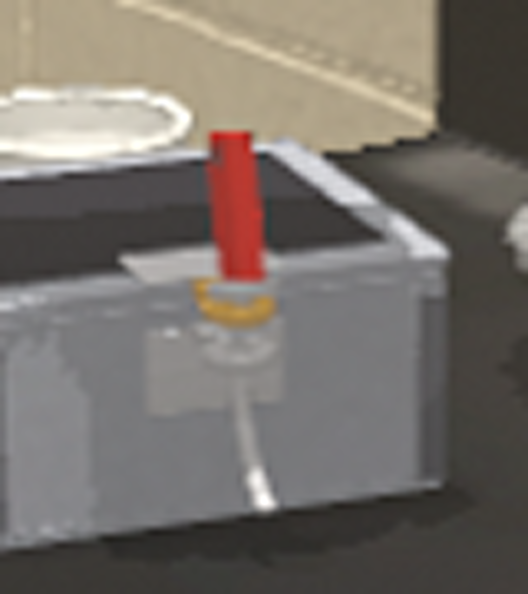

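```bash
python3 - <<'E'
from h import *
s=get_obs(); print(s['t'],s['wrist_force'],abs(s['qd']).max()); print(close_job())
E
```

```text
26.4 [-0.15104549  0.13960497 -0.24013678] 0.0027813609092364527
the job is handed in; nothing more can be done
None
```

The rock is in the case, the lid is closed, and the pin is through both rings and released. I handed the job in at about 26.4 s of the 72 s.

- **Rock:** I placed it near the middle of the case, and the wrist picture before closing shows it lying there. While I opened the fingers to let go, the gripper rubbed the case with about 21 N; the limit is 40 N.
- **Lid:** I pushed it over from behind and pressed it shut with about 15 N. It looks flush in every later picture.
- **Pin:** The arm cannot tilt the tool, so I pushed the pin's tip against the end of the stand's cheek until it leaned about 48 degrees in the jaws. I then fed it through both rings along its arc; the wrist force readings stayed at a few newtons.
- **Last checks:**
  - The pin's bar shows below the steel ring.
  - The collar sits at the brass ring, and the pin leans roughly 20 degrees toward the case.
  - The arm is still and clear of everything, with wrist force near zero.
  - The bystanders look unmoved in the final scene picture.

The two cameras disagreed slightly on the final pin position. The side view put the pin 2–3 pixels (about 3–4 mm) lower than the model of the pin on its ideal arc. I took this as the pin having settled within the ring clearance. I did not measure the depth of the tip below the rings any more finely than that.

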